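# Put the printing kit back on its outlines

## Robot

A 7-joint arm with a two-finger parallel gripper is mounted at the origin on the work surface. World frame = base frame: x ahead of the robot, y to its left, z up, the work surface at z = 0. Lengths are in m, angles in rad, forces in N, time in s.
With the tool pointing down it reaches from about 0.425 to 0.875 m from the base axis. Payload 8.4 kg.
Tool frame: the origin (TCP) lies at the very end of the fingers, on their centre line; the grasp point (between the pads) lies 19 mm behind it; z points along the fingers, y is the direction in which the jaws open and shut (so a half turn about z gives the same grasp; the last joint's range is limited). The gripper opens to 87 mm and grips with 3 to 60 N. Pads are 19 mm wide; open, the fingers measure 117 mm over their backs; the gripper's body (75 mm by 190 mm) begins 51 mm behind the grasp point.
Start: joints at [-1.306, 0.333, 0.04, 1.465, -0.013, 1.343, -0.059], TCP at [0.231, 0.607, 0.223] pointing down, gripper open.
Joint ranges: [-2.58, 2.58], [-0.38, 2.09], [-1.3, 1.39], [0.25, 2.4], [-1.5, 4.64], [0.08, 2.09], [-2.65, 2.65]. Speed limits (rad/s): [2.22, 2.22, 2.79, 2.79, 3.14, 3.14, 3.14].

## Interface

Orientations are given as a unit quaternion [w, x, y, z].
In Python, from rig import * gives the robot as it stands.
- The arm moves only by the tool apply_moves, never from a script. Its argument "motion" is one flat list of numbers, 7 for each row, row after row: the shift along the tool's x, y, z normalised to -1 to 1, where 1 is 0.08 m, then the turn, a rotation vector about the tool's x, y, z normalised to -1 to 1, where 1 is 0.5 rad, then the opening in per cent of the stroke, from 0 (shut) to 100 (fully open). In form: [dx, dy, dz, rx, ry, rz, gripper, dx, dy, dz, rx, ry, rz, gripper, ...]. A call has 1 to 8 rows; each row is the pose to reach, as a shift and turn from the pose measured when the call began, along the tool's axes at that moment; what a row does not reach only later rows make up. A row lasts 1/12 s, in which the tool goes at most 41.7 mm and 7.16 degrees, less where a joint would pass 70% of its speed; a pose out of reach is approached as far as the arm can. A call with a number of a shift or a turn outside -1 to 1 is refused whole. A call with a gripper value outside its range is refused whole. The fingers move at their own pace and stop on an object; "squeeze" is the grip in N (left out, the last holds). Time passes only in rows, so rows that repeat a pose let the fingers close. It gives the time, the measured TCP pose, the force and the opening at its end, in the units of the state.
- sense(): the state, without advancing time (a new reading comes with each control period).
- get_image(name): name is "scene" or "side" or "wrist"; returns a dict with "color" (480x640x3 uint8, red, green, blue), "depth" (480x640 float32, m along the optical axis (not along the pixel's ray), 0 where there is no reading), "fx", "fy", "cx", "cy" (pixels), "eye" and "attitude" of the camera in the world; the wrist camera has in their place "tool_from_camera" (4x4, takes a point from camera to tool coordinates, whose origin is the TCP and whose axes are the flange's). Camera axes: x right, y down, z forward; pixel columns grow to the right and rows downward; lengths in m; the calibration is good to about 2 mm. A picture is of the moment at which its call begins: read the wrist's pose just before it.
- close_job(): hands the job in, once; it reports no verdict.
Trained networks look in the newest picture that a camera, given by its name, has taken for a name from the list of things; names that differ only in an ending like _2 or _b are one class to them, and where a whole thing is asked for, a point or a joint stands for the part that bears it (a point fixed in the world has none). Each returns a list of dicts, best first, with "confidence" (0 to 1); they miss things now and then, are a little off and sometimes report something else, mostly with a low value. They report only what shows in the picture. A call takes as long as a camera call. They do not tell look-alikes from the thing itself.
- recognise(camera, thing): "point" ([x, y, z] in m, in world coordinates, good to about 4 mm: the middle of the surface that is visible of it).
The state is a dict: "clock": time; "joints": joint angles; "qvel": joint speeds; "joint_efforts": joint torques, N m; "tcp_pos": TCP position; "orientation": TCP orientation; "wrist_force": force on the tool from outside, world axes, zero at the start; "ft_torque": the same for the moment, N m; "grip_width": opening from 0.0 (shut) to 1.0 (fully open).
Only numpy, scipy, OpenCV 4.12 (cv2) and the standard library are available. Lean on these libraries where they do the work, as an engineer would, in place of code of your own. Each camera call takes 0.05 s, during which the arm holds its last target.

## Task

The print run is over: put both ink jars and both squeegees back on the mats, each thing inside the dark grey outline that has its shape and size, squeegees lying flat along their outline with the blade to either side. Keep the jars upright and set them down gently, and leave the little dropper bottle and the tape roll where they are.

Things in the scene. Friction and masses are not known exactly. Their poses are not given: they have to be found in the camera images.
- ink_jar_large: Upright, closed, black plastic screen-printing ink jar with black lid and a white paper label: the larger of the two, diameter 64 mm, 70 mm high, lid included; about 320 g. Round: its yaw does not matter. Origin: centre of its underside; z up along its axis.
- ink_jar_small: Upright, closed, black plastic screen-printing ink jar with black lid and a white paper label: the smaller of the two, diameter 44 mm, 50 mm high, lid included; about 100 g. Round: its yaw does not matter. Origin: centre of its underside; z up along its axis.
- squeegee_long: Printing squeegee lying flat: the longer of the two, a light wooden bar with a black rubber blade along one long side; 115 mm long, 46 mm wide over wood and blade, 24 mm thick (blade 9 mm thick, at mid-thickness, rigid); about 130 g. Pinch it across its width. Origin: centre of the 115 x 46 mm footprint, on its underside; x along its length, y towards the blade, z up.
- squeegee_short: Printing squeegee lying flat: the shorter of the two, a light wooden bar with a black rubber blade along one long side; 70 mm long, 46 mm wide over wood and blade, 24 mm thick (blade 9 mm thick, at mid-thickness, rigid); about 80 g. Pinch it across its width. Origin: centre of the 70 x 46 mm footprint, on its underside; x along its length, y towards the blade, z up.
- mat_large_disc: Fixed white plastic mat lying flat on the bench, 150 x 90 x 3 mm thick, one of four of the same size, with one flat dark grey printed outline in its middle: a large disc of 76 mm diameter, for the larger jar. Origin: underside of the mat's centre, below the outline's centre (mat top 3 mm above it); x along the 150 mm length, z up.
- mat_small_disc: Fixed white plastic mat lying flat on the bench, 150 x 90 x 3 mm thick, one of four of the same size, with one flat dark grey printed outline in its middle: a small disc of 56 mm diameter, for the smaller jar. Origin: underside of the mat's centre, below the outline's centre (mat top 3 mm above it); x along the 150 mm length, z up.
- mat_long_bar: Fixed white plastic mat lying flat on the bench, 150 x 90 x 3 mm thick, one of four of the same size, with one flat dark grey printed outline in its middle: a long rectangle of 127 x 58 mm, its length along the mat's length, for the longer squeegee (blade to either side). Origin: underside of the mat's centre, below the outline's centre (mat top 3 mm above it); x along the 150 mm length, z up.
- mat_short_bar: Fixed white plastic mat lying flat on the bench, 150 x 90 x 3 mm thick, one of four of the same size, with one flat dark grey printed outline in its middle: a short rectangle of 82 x 58 mm, its length along the mat's length, for the shorter squeegee (blade to either side). Origin: underside of the mat's centre, below the outline's centre (mat top 3 mm above it); x along the 150 mm length, z up.
- dropper_bottle: Bystander: tiny white upright bottle, 22 mm in diameter, 40 mm high, standing among the jars and squeegees; not to be moved. Origin: centre of its underside.
- tape_roll: Bystander: small brown roll of tape lying flat, 42 mm outer diameter, 18 mm high; not to be moved. Origin: centre of its underside.
There are look-alikes about, which are no part of the job. Leave any blue look-alike of the squeegee_long alone.

How it is judged:
By the outcome, as a careful person would: the job done as asked, in the order asked, and still so for the second after the job is handed in, with the robot touching nothing.
It also fails if it takes over 115 s, if anything falls off the work surface, if the arm or the gripper's body presses on something with over 40 N, if the wrist force passes 120 N, or if a joint passes its speed limit or range.

## Working session

There is one attempt and no reset: what is moved stays moved. The work goes in short steps, Python scripts to look and compute and a tool call to move; the robot and the scene stay as the last step left them, time stands still between calls to the robot, and variables do not carry over. Pictures are saved under pics/ and viewed, and the job is handed in when it is done.

Besides the shell and the picture viewer there is one more tool, called after ">>>" by a JSON object that holds its "op" and its "data". apply_moves: Moves the arm, as the interface text tells. Its arguments: {"type":"object","properties":{"motion":{"type":"array","items":{"type":"number"}},"squeeze":{"type":"number"}},"required":["motion"]}

```bash
mkdir -p pics; ls
cat > h.py <<'E'
from rig import *
import numpy as np, cv2
from scipy.spatial.transform import Rotation as R
def q2R(q): return R.from_quat([q[1],q[2],q[3],q[0]]).as_matrix()
def save(im,name): cv2.imwrite('pics/'+name,im['color'][:,:,::-1])
def att(im):
    a=np.array(im['attitude']); return a if a.shape==(3,3) else q2R(a)
def cloud(im,s=None):
    d=im['depth'];v,u=np.mgrid[:480,:640]
    P=np.stack([(u-im['cx'])/im['fx']*d,(v-im['cy'])/im['fy']*d,d],-1)
    if 'eye' in im: return P@att(im).T+np.array(im['eye'])
    T=np.array(im['tool_from_camera']);P=P@T[:3,:3].T+T[:3,3]
    return P@q2R(s['orientation']).T+np.array(s['tcp_pos'])
E
python3 - <<'E'
from h import *
s=sense();print(s)
for n in ['scene','side','wrist']:
    im=get_image(n);save(im,n+'0.png')
    print(n,{k:im[k] for k in im if k not in('color','depth')})
    for t in ['ink_jar_large','ink_jar_small','squeegee_long','squeegee_short','mat_large_disc','mat_small_disc','mat_long_bar','mat_short_bar','dropper_bottle','tape_roll']:
        if n!='wrist': print(t,[(np.round(r['point'],3).tolist(),round(r['confidence'],2)) for r in recognise(n,t)])
print(sense()['clock'])
E
```

```text
pics
{'clock': 0.0, 'joints': array([-1.30617457,  0.33391035,  0.03985747,  1.46628681, -0.01341133,
        1.3432857 , -0.0585028 ]), 'qvel': array([ 0.00015362, -0.00074566,  0.00034663,  0.00031983,  0.00149675,
        0.00070542, -0.00029936]), 'joint_efforts': array([-8.36328809e-05, -6.56373739e+01,  1.33525047e+00, -4.03796339e+01,
       -5.96714602e-02,  4.50147945e-02,  1.12551634e-04]), 'tcp_pos': array([0.23114771, 0.60700533, 0.22165179]), 'orientation': array([-1.00466001e-04,  1.80912812e-01,  9.83498803e-01, -8.05950500e-04]), 'wrist_force': array([ 0.22720031, -0.87065981,  0.06900409]), 'ft_torque': array([-0.00747256,  0.01416936, -0.06386901]), 'grip_width': 1.0008070547452927}
scene {'fx': 491.57410650285715, 'fy': 491.57410650285715, 'cx': 325.25363850139786, 'cy': 242.84869580419524, 'eye': array([ 0.66013368, -0.40348307,  0.79167753]), 'attitude': array([-0.27066847,  0.93141779,  0.23314852, -0.06957915])}
ink_jar_large [([0.391, -0.312, 0.073], 0.85)]
ink_jar_small [([0.459, 0.104, 0.042], 0.7), ([0.453, -0.0, 0.02], 0.16)]
squeegee_long [([0.308, 0.156,
[... 1079 characters left out ...]
1], 0.57)]
mat_long_bar [([0.546, -0.366, 0.004], 0.91)]
mat_short_bar [([0.535, 0.356, -0.001], 0.81)]
dropper_bottle [([0.443, -0.007, 0.021], 0.45)]
tape_roll [([0.38, 0.303, 0.023], 0.71), ([0.509, 0.006, 0.024], 0.54)]
wrist {'fx': 346.05480989328754, 'fy': 346.05480989328754, 'cx': 319.99320863195186, 'cy': 237.4260945870453, 'tool_from_camera': array([[-4.18015064e-05, -9.52754199e-01, -3.03742380e-01,
         8.42218569e-02],
       [ 9.99999830e-01,  1.36789953e-04, -5.66693067e-04,
        -4.90469563e-04],
       [ 5.81468105e-04, -3.03742353e-01,  9.52754032e-01,
        -1.62110032e-01],
       [ 0.00000000e+00,  0.00000000e+00,  0.00000000e+00,
         1.00000000e+00]])}
1.15
```

View pics/scene0.png

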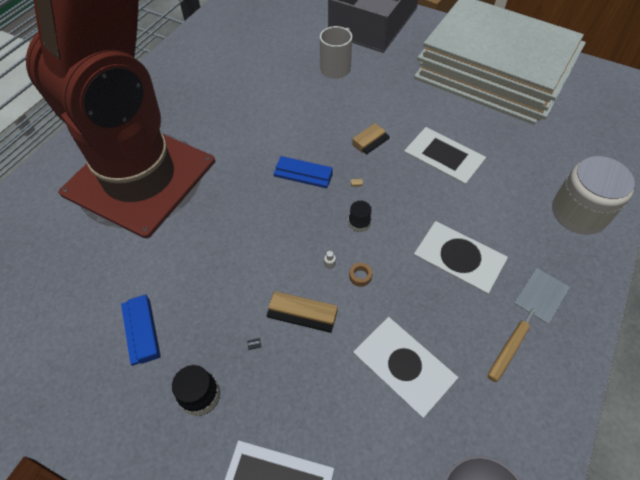

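View pics/side0.png

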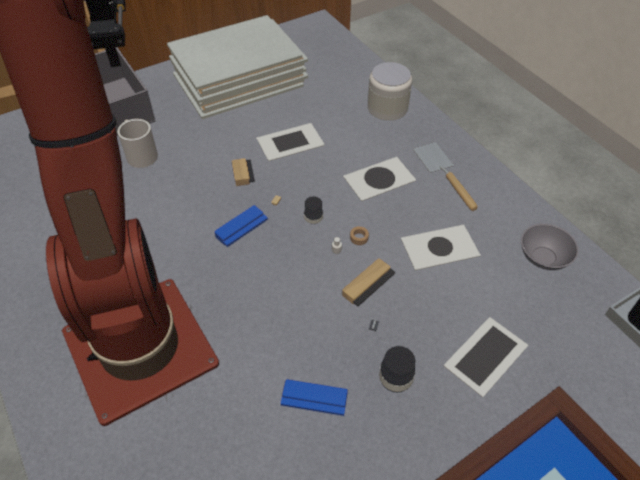

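View pics/wrist0.png

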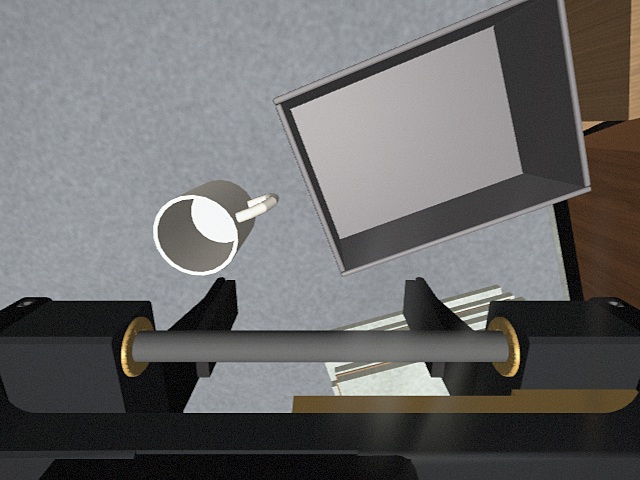

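The wooden squeegees are at scene (303,310), the long one, and (370,138), the short one. The blue bars at (303,172) and (140,328) are the look-alikes. The jars are at (195,388), large, and (360,214), small. The mats are at (461,255) large disc, (405,364) small disc, (278,470) long bar and (445,153) short bar. Next I'll measure each one.

```bash
cat > meas.py <<'E'
from h import *
ims={n:get_image(n) for n in ['scene','side']}
C={n:cloud(i) for n,i in ims.items()}
def rect(p):
    r=cv2.minAreaRect((p*1000).astype(np.float32)); b=cv2.boxPoints(r); 
    e=b[1]-b[0];f=b[2]-b[1]
    if np.hypot(*e)<np.hypot(*f): e,f=f,e
    return np.round(r[0],1),round(float(np.hypot(*e)),1),round(float(np.hypot(*f)),1),round(float(np.degrees(np.arctan2(e[1],e[0]))%180),1)
def near(P,c,r): return np.hypot(P[...,0]-c[0],P[...,1]-c[1])<r
for n in C:
    P=C[n];im=ims[n]['color'].astype(int);d=ims[n]['depth']>0
    print(n,'table z',np.median(P[near(P,(.5,.1),.3)&d][:,2]))
    for nm,c,r in [('long',(.451,-.115),.08),('short',(.38,.304),.06),('blue1',(.302,.157),.075)]:
        m=near(P,c,r)&d&(P[...,2]>.006)&(P[...,2]<.03)
        t=m&(P[...,2]>.020)
        print(nm,'all',rect(P[m][:,:2]),'top',rect(P[t][:,:2]),'ztop',np.median(P[t][:,2]).round(4))
        dark=m&(im.sum(-1)<150); print('  dark mean',P[dark][:,:2].mean(0).round(4) if dark.any() else None)
    for nm,c,h in [('jl',(.38,-.315),.07),('js',(.455,.102),.05),('drop',(.45,-.004),.04),('tape',(.51,.005),.018)]:
        t=near(P,c,.06)&d&(abs(P[...,2]-h)<.006)
        q=(P[t][:,:2]*1000).astype(np.float32)
        if len(q)>5: print(nm,np.round(cv2.minEnclosingCircle(q),1) if 0 else (np.round(cv2.minEnclosingCircle(q)[0],1),round(cv2.minEnclosingCircle(q)[1],1)),'bbox',q.min(0),q.max(0),len(q),P[t][:,2].mean().round(4))
    for nm,c in [('large_disc',(.655,.13)),('small_disc',(.648,-.111)),('long_bar',(.54,-.355)),('short_bar',(.538,.356))]:
        m=near(P,c,.1)&d&(P[...,2]<.01)
        dark=m&(im.sum(-1)<160); wh=m&(im.min(-1)>170)
        print(nm,'outline',rect(P[dark][:,:2]),'mat',rect(P[dark|wh][:,:2]),'mean',(P[dark][:,:2].mean(0)*1000).round(1))
E
python3 meas.py
```

```text
scene table z 0.0006462768217300185
long all (array([ 455.1, -111.1]), 115.3, 47.2, 13.7) top (array([ 455. , -110.1]), 115.1, 45.2, 13.7) ztop 0.024
  dark mean [ 0.4601 -0.1283]
short all (array([384.3, 312.7]), 73.0, 48.9, 71.2) top (array([381.1, 313.8]), 73.0, 41.9, 71.5) ztop 0.0239
  dark mean [0.4003 0.304 ]
blue1 all (array([302.1, 162.6]), 115.9, 48.9, 12.6) top (array([302.5, 163.3]), 114.6, 47.4, 12.8) ztop 0.024
  dark mean [0.3511 0.1684]
jl (array([ 381.1, -308.8]), 28.3) bbox [ 353.37598 -336.83292] [ 409.02728 -280.88837] 1162 0.07
js (array([457.2, 110.4]), 20.8) bbox [438.1486   90.04143] [476.99084 131.11272] 315 0.0497
drop (array([450.4,   0.8]), 6.6) bbox [444.4238   -5.63108] [456.0236      7.4265947] 41 0.0391
tape (array([4.913e+02, 1.000e-01]), 40.6) bbox [451.82312  -16.298183] [531.6831    25.642859] 306 0.0175
large_disc outline (array([657.1, 132.5]), 70.1, 69.0, 71.2) mat (array([656.7, 132.9]), 148.4, 90.5, 174.8) mean [657.1 131.7]
small_disc outline (array([ 647.2, -109.6]), 50.3, 47.7, 113.2) mat (array([ 647.2, -108.9]), 149.0, 89.6, 163.1) mean [
[... 1042 characters left out ...]
193   -17.793095] [530.0062    24.106905] 179 0.0174
large_disc outline (array([0., 0.]), 0.0, 0.0, 0.0) mat (array([659.2, 133.5]), 152.4, 92.2, 174.1) mean [nan nan]
small_disc outline (array([0., 0.]), 0.0, 0.0, 0.0) mat (array([ 650.2, -108.1]), 153.2, 92.1, 162.4) mean [nan nan]
long_bar outline (array([0., 0.]), 0.0, 0.0, 0.0) mat (array([ 556.7, -362.6]), 152.8, 89.1, 13.3) mean [nan nan]
short_bar outline (array([0., 0.]), 0.0, 0.0, 0.0) mat (array([540.7, 360.3]), 150.6, 92.8, 171.1) mean [nan nan]meas.py:25: RuntimeWarning: Mean of empty slice.
  print(nm,'outline',rect(P[dark][:,:2]),'mat',rect(P[dark|wh][:,:2]),'mean',(P[dark][:,:2].mean(0)*1000).round(1))
  ret = um.true_divide(
```

Run:
```python
import cv2
a=cv2.imread('pics/scene0.png');b=cv2.imread('pics/side0.png')
x=cv2.resize(a[90:350,260:400],None,fx=2.2,fy=2.2,interpolation=3);y=cv2.resize(b[150:410,200:410],None,fx=2.2,fy=2.2,interpolation=3)
cv2.imwrite('pics/crop.png',cv2.hconcat([x,y]))
```

```text
(no output)
```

View pics/crop.png

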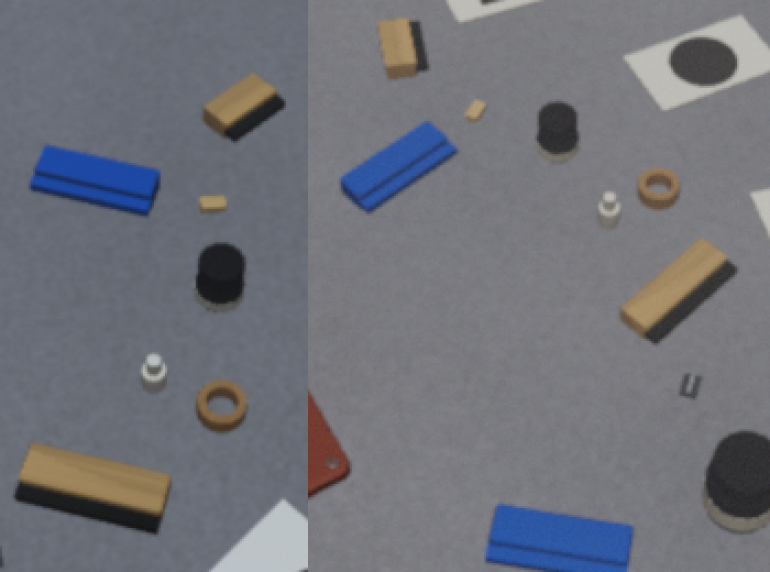

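```bash
cat > plan.py <<'E'
from h import *
import sys
# usage: plan.py x y z(mm) jawdeg [x y z jaw ...]
def plan(wps):
    s=sense(); p=np.array(s['tcp_pos']); Q=q2R(s['orientation'])
    print('t',round(s['clock'],2),'tcp',(p*1000).round(1),'jaw',np.degrees(np.arctan2(Q[1,1],Q[0,1])).round(1),'tilt',np.degrees(np.arccos(-Q[2,2])).round(2),'grip',round(s['grip_width'],3),'F',np.round(s['wrist_force'],1),'j',np.round(s['joints'],2))
    for x,y,z,j in wps:
        t=np.array([x,y,z])/1000
        for k in range(12):
            a=np.radians(j); Y=np.array([np.cos(a),np.sin(a),0]);Z=np.array([0,0,-1.]);X=np.cross(Y,Z)
            G=np.stack([X,Y,Z],1)
            d=Q.T@(t-p)/.08; rv=R.from_matrix(Q.T@G).as_rotvec()/.5
            if np.abs(d).max()<.02 and np.abs(rv).max()<.02 and k: break
            kd=max(1,np.abs(d).max()/1.0); kr=max(1,np.abs(rv).max()/1.0)
            d=np.round(d/kd,2); rv=np.round(rv/kr,2)
            n=int(max(np.ceil(np.linalg.norm(d)*80/41.7),np.ceil(np.linalg.norm(rv)*28.65/7.16)))
            p=p+Q@d*.08; Q=Q@R.from_rotvec(rv*.5).as_matrix()
            print('  ',d.tolist()+rv.tolist(),'rows>=',n,'->',(p*1000).round(0))
            if kd==1 and kr==1: break
        print(' --')
a=[float(v) for v in sys.argv[1:]]
plan([a[i:i+4] for i in range(0,len(a),4)])
E
python3 plan.py 384 312.5 150 -19
```

```text
t 1.25 tcp [231.3 607.4 222.6] jaw 69.2 tilt 0.0 grip 1.003 F [ 0.7  0.5 -0.9] j [-1.31  0.33  0.04  1.47 -0.01  1.34 -0.06]
   [-1.0, -0.89, 0.29, -0.0, -0.0, 1.0] rows>= 5 -> [281. 512. 199.]
   [-1.0, -0.23, 0.23, -0.0, -0.0, 1.0] rows>= 5 -> [319. 440. 181.]
   [-1.0, 0.27, 0.22, -0.0, -0.0, 1.0] rows>= 5 -> [356. 366. 163.]
   [-0.54, 0.52, 0.17, -0.0, 0.0, 0.08] rows>= 2 -> [384. 312. 150.]
 --
```

>>> {"op": "apply_moves", "data": {"motion": [-1,-0.89,0.29,0,0,1,100,-1,-0.89,0.29,0,0,1,100,-1,-0.89,0.29,0,0,1,100,-1,-0.89,0.29,0,0,1,100,-1,-0.89,0.29,0,0,1,100]}}

```text
clock: 1.67
tcp_pos: [0.282, 0.5109, 0.1995]
orientation: [0.0, 0.423, 0.906, 0.0]
wrist_force: [0.2, -0.2, 0.6]
grip_width: 0.997
```

>>> {"op": "apply_moves", "data": {"motion": [-1,-0.23,0.23,0,0,1,100,-1,-0.23,0.23,0,0,1,100,-1,-0.23,0.23,0,0,1,100,-1,-0.23,0.23,0,0,1,100,-1,-0.23,0.23,0,0,1,100]}}

```text
clock: 2.08
tcp_pos: [0.3191, 0.4383, 0.1814]
orientation: [-0.0, 0.634, 0.773, 0.0]
wrist_force: [-0.3, 0.2, -0.2]
grip_width: 0.999
```

```bash
python3 plan.py 384 312.5 150 -19
```

```text
t 2.08 tcp [319.1 438.3 181.4] jaw 11.2 tilt 0.04 grip 0.999 F [-0.3  0.2 -0.2] j [-1.22  0.14  0.22  1.79 -0.03  1.21 -0.8 ]
   [-1.0, 0.29, 0.23, 0.0, -0.0, 1.0] rows>= 5 -> [357. 364. 163.]
   [-0.52, 0.51, 0.16, -0.0, -0.0, 0.06] rows>= 2 -> [384. 313. 150.]
 --
```

>>> {"op": "apply_moves", "data": {"motion": [-1,0.29,0.23,0,0,1,100,-1,0.29,0.23,0,0,1,100,-1,0.29,0.23,0,0,1,100,-1,0.29,0.23,0,0,1,100,-1,0.29,0.23,0,0,1,100]}}

```text
clock: 2.5
tcp_pos: [0.3573, 0.3653, 0.1633]
orientation: [-0.0, 0.806, 0.592, 0.001]
wrist_force: [-0.3, 1.3, 0.3]
grip_width: 1.002
```

>>> {"op": "apply_moves", "data": {"motion": [-0.52,0.51,0.16,0,0,0.06,100,-0.52,0.51,0.16,0,0,0.06,100,-0.52,0.51,0.16,0,0,0.06,100,-0.52,0.51,0.16,0,0,0.06,100]}}

```text
clock: 2.83
tcp_pos: [0.3839, 0.3139, 0.1505]
orientation: [-0.0, 0.812, 0.584, 0.001]
wrist_force: [-0.5, 0.4, -0.3]
grip_width: 1.002
```

```bash
cat > wl.py <<'E'
from h import *
import sys
s=sense();im=get_image('wrist');save(im,sys.argv[1]+'.png')
P=cloud(im,s);d=im['depth']>0
c=np.array([float(sys.argv[2]),float(sys.argv[3])])/1000;r=float(sys.argv[4])/1000;zl=float(sys.argv[5])/1000;zh=float(sys.argv[6])/1000
m=d&(np.hypot(P[...,0]-c[0],P[...,1]-c[1])<r)&(P[...,2]>zl)&(P[...,2]<zh)
if len(sys.argv)>7:
    g=im['color'].astype(int)
    m&= {'dark':g.sum(-1)<200,'white':g.min(-1)>150}[sys.argv[7]]
m=cv2.morphologyEx(m.astype(np.uint8),cv2.MORPH_OPEN,np.ones((3,3)))>0
q=(P[m][:,:2]*1000).astype(np.float32)
rr=cv2.minAreaRect(q);b=cv2.boxPoints(rr);e=b[1]-b[0];f=b[2]-b[1]
if np.hypot(*e)<np.hypot(*f): e,f=f,e
print('n',len(q),'rect c',np.round(rr[0],1),np.hypot(*e).round(1),np.hypot(*f).round(1),'yaw',np.degrees(np.arctan2(e[1],e[0]))%180,'mean',q.mean(0),'circle',cv2.minEnclosingCircle(q),'z',np.median(P[m][:,2]))
E
python3 wl.py w1 384 313 60 6 35; python3 plan.py 384 312.5 50 -19
```

```text
n 4060 rect c [383.2 313. ] 70.4 45.3 yaw 70.15016 mean [383.7279  315.82822] circle ((383.96429443359375, 313.2683410644531), 40.707664489746094) z 0.023507121359093483
t 2.88 tcp [383.5 314.8 150.7] jaw -18.6 tilt 0.13 grip 1.0 F [ 0.1 -0.5  0.2] j [-1.11  0.07  0.35  1.94 -0.03  1.14 -1.08]
   [-0.02, 0.01, 1.0, 0.0, -0.0, 0.01] rows>= 2 -> [384. 313.  71.]
   [-0.01, 0.0, 0.26, 0.0, -0.0, 0.0] rows>= 1 -> [384. 312.  50.]
 --
```

View pics/w1.png

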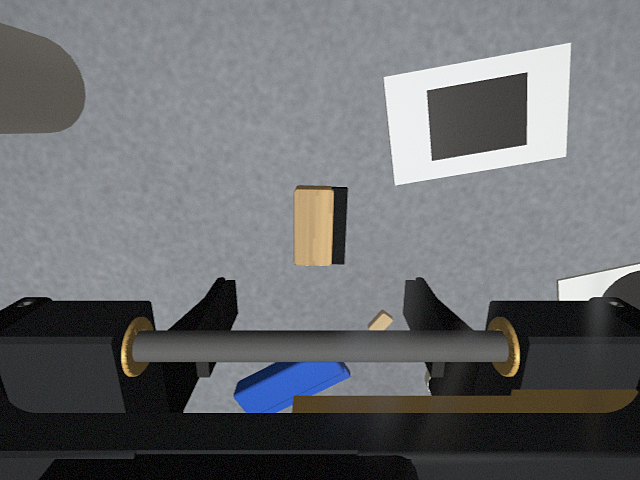

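The wrist view shows the short wooden squeegee at (320,226), with its mat and short outline at (478,117). I'll measure the mat from here and then descend.

```bash
python3 wl.py w2 540 359 80 -5 10 dark;python3 wl.py w2 540 359 100 -5 10 white;  python3 plan.py 383.3 313 60 -19.6 383.3 313 4 -19.6
```

```text
n 231 rect c [564.5 354.1] 57.2 31.1 yaw 80.13782 mean [574.4209 354.8856] circle ((563.68994140625, 354.07373046875), 31.61463165283203) z 0.0033273281038003477
n 13108 rect c [540.4 357.4] 153.9 91.7 yaw 170.98743 mean [540.8736 360.2503] circle ((540.0780639648438, 357.4111328125), 88.5365982055664) z 0.0028843718391749623
t 2.98 tcp [383.3 315.1 150.7] jaw -18.7 tilt 0.12 grip 1.004 F [-0.  -0.8  0.5] j [-1.11  0.07  0.35  1.94 -0.03  1.14 -1.08]
   [-0.02, 0.01, 1.0, 0.0, -0.0, 0.03] rows>= 2 -> [384. 313.  71.]
   [-0.01, -0.0, 0.13, 0.0, -0.0, 0.0] rows>= 1 -> [383. 313.  60.]
 --
   [0.0, -0.0, 0.7, 0.0, -0.0, 0.0] rows>= 2 -> [383. 313.   4.]
 --
```

>>> {"op": "apply_moves", "data": {"motion": [-0.02,0.01,1,0,0,0.03,100,-0.02,0.01,1,0,0,0.03,100,-0.02,0.01,1,0,0,0.03,100,-0.02,0.01,1,0,0,0.03,100]}}

```text
clock: 3.32
tcp_pos: [0.3823, 0.3133, 0.0699]
orientation: [0.0, 0.816, 0.578, -0.001]
wrist_force: [-0.0, -0.2, -0.0]
grip_width: 0.999
```

```bash
python3 plan.py 383.3 313 4 -19.8
```

```text
t 3.32 tcp [382.3 313.3  69.9] jaw -19.4 tilt 0.11 grip 0.999 F [-0.  -0.2 -0. ] j [-1.1   0.16  0.35  2.03 -0.07  0.97 -1.05]
   [0.0, 0.01, 0.82, -0.0, 0.0, 0.01] rows>= 2 -> [383. 313.   4.]
 --
```

>>> {"op": "apply_moves", "data": {"motion": [0,0.01,0.4,0,0,0.01,100,0,0.01,0.7,0,0,0.01,100,0,0.01,0.82,0,0,0.01,100,0,0.01,0.82,0,0,0.01,100,0,0.01,0.82,0,0,0.01,100]}}

```text
clock: 3.73
tcp_pos: [0.3836, 0.3139, 0.006]
orientation: [-0.0, 0.817, 0.576, -0.0]
wrist_force: [-0.2, -0.1, 1.1]
grip_width: 1.001
```

>>> {"op": "apply_moves", "data": {"motion": [0,0,0,0,0,0,30,0,0,0,0,0,0,30,0,0,0,0,0,0,30,0,0,0,0,0,0,30,0,0,0,0,0,0,30,0,0,0,0,0,0,30], "squeeze": 20}}

```text
clock: 4.23
tcp_pos: [0.3837, 0.314, 0.0062]
orientation: [-0.0, 0.817, 0.576, -0.0]
wrist_force: [0.2, -0.3, -0.4]
grip_width: 0.627
```

```bash
python3 plan.py 383.3 313 80 -19.8 540.2 357.6 80 81.1 540.2 357.6 8 81.1
```

```text
t 4.23 tcp [383.7 314.    6.2] jaw -19.6 tilt 0.03 grip 0.627 F [ 0.2 -0.3 -0.4] j [-1.08  0.26  0.34  2.07 -0.12  0.83 -1.01]
   [-0.01, -0.0, -0.92, -0.0, 0.0, 0.01] rows>= 2 -> [383. 313.  80.]
 --
   [0.72, 1.0, -0.0, -0.0, -0.0, -1.0] rows>= 5 -> [478. 340.  80.]
   [0.1, 0.8, -0.0, -0.0, -0.0, -1.0] rows>= 5 -> [540. 358.  80.]
   [-0.0, -0.0, -0.0, -0.0, -0.0, -1.0] rows>= 5 -> [540. 358.  80.]
   [0.0, -0.0, -0.0, -0.0, -0.0, -0.53] rows>= 3 -> [540. 358.  80.]
 --
   [0.0, -0.0, 0.9, 0.0, -0.0, 0.0] rows>= 2 -> [540. 358.   8.]
 --
```

>>> {"op": "apply_moves", "data": {"motion": [0,0,0,0,0,0,30,0,0,0,0,0,0,30,0,0,0,0,0,0,30,0,0,0,0,0,0,30]}}

```text
clock: 4.57
tcp_pos: [0.3837, 0.3139, 0.0063]
orientation: [-0.0, 0.817, 0.576, -0.0]
wrist_force: [-1.5, -0.9, 2.2]
grip_width: 0.527
```

>>> {"op": "apply_moves", "data": {"motion": [0,0,-0.3,0,0,0,30,0,0,-0.6,0,0,0,30,0,0,-0.92,0,0,0,30,0,0,-0.92,0,0,0,30]}}

```text
clock: 4.9
tcp_pos: [0.3858, 0.3157, 0.0841]
orientation: [-0.001, 0.817, 0.576, 0.003]
wrist_force: [1.4, 0.8, -0.6]
grip_width: 0.526
```

```bash
python3 wl.py w3 384 314 60 50 140; python3 plan.py 540.2 357.6 80 81.1 540.2 357.6 8 81.1
```

```text
n 14177 rect c [385.1 314.9] 73.2 71.0 yaw 160.12488 mean [388.39737 324.99908] circle ((386.0937194824219, 314.7525939941406), 41.246551513671875) z 0.10163824344314247
t 4.95 tcp [385.  315.2  82. ] jaw -19.6 tilt 0.24 grip 0.526 F [ 0.1  0.1 -0.9] j [-1.1   0.15  0.35  2.01 -0.06  0.99 -1.06]
   [0.7, 1.0, 0.02, 0.0, -0.0, -1.0] rows>= 5 -> [479. 341.  81.]
   [0.08, 0.79, 0.01, 0.0, -0.0, -1.0] rows>= 5 -> [541. 357.  80.]
   [0.01, -0.0, 0.0, 0.01, -0.0, -1.0] rows>= 5 -> [540. 358.  80.]
   [-0.0, -0.0, 0.0, -0.0, -0.0, -0.52] rows>= 3 -> [540. 358.  80.]
 --
   [-0.0, -0.0, 0.9, -0.0, -0.0, 0.0] rows>= 2 -> [540. 358.   8.]
 --
```

View pics/w3.png

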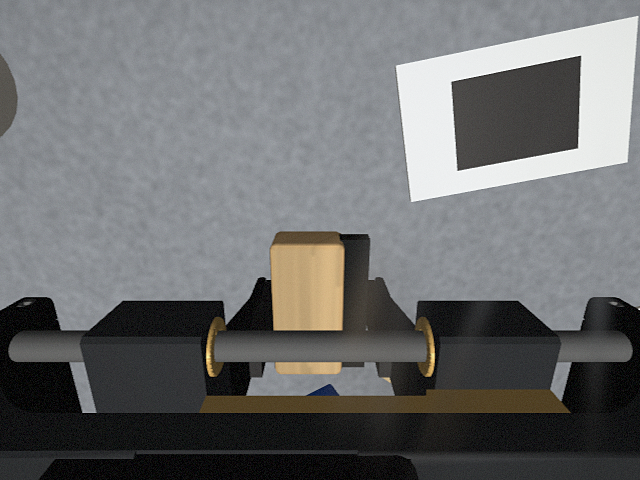

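The squeegee is held at (320,300).

>>> {"op": "apply_moves", "data": {"motion": [0.7,1,0.02,0,0,-1,30,0.7,1,0.02,0,0,-1,30,0.7,1,0.02,0,0,-1,30,0.7,1,0.02,0,0,-1,30,0.7,1,0.02,0,0,-1,30]}}

```text
clock: 5.37
tcp_pos: [0.4795, 0.3403, 0.0789]
orientation: [-0.0, 0.648, 0.762, 0.001]
wrist_force: [-0.1, -0.7, -0.7]
grip_width: 0.531
```

>>> {"op": "apply_moves", "data": {"motion": [0.08,0.79,0.01,0,0,-1,30,0.08,0.79,0.01,0,0,-1,30,0.08,0.79,0.01,0,0,-1,30,0.08,0.79,0.01,0,0,-1,30,0.08,0.79,0.01,0,0,-1,30]}}

```text
clock: 5.78
tcp_pos: [0.54, 0.3563, 0.0768]
orientation: [-0.001, 0.438, 0.899, -0.0]
wrist_force: [-0.5, -0.3, -0.3]
grip_width: 0.527
```

>>> {"op": "apply_moves", "data": {"motion": [0,0,0,0,0,-1,30,0,0,0,0,0,-1,30,0,0,0,0,0,-1,30,0,0,0,0,0,-1,30,0,0,0,0,0,-1,30]}}

```text
clock: 6.2
tcp_pos: [0.539, 0.3562, 0.0763]
orientation: [-0.001, 0.202, 0.979, -0.0]
wrist_force: [0.1, -0.2, -0.4]
grip_width: 0.528
```

```bash
python3 plan.py 540.2 357.6 60 81.1 540.2 357.6 8 81.1
```

```text
t 6.2 tcp [539.  356.2  76.3] jaw 66.7 tilt 0.12 grip 0.528 F [ 0.1 -0.2 -0.4] j [-0.76  0.44  0.13  1.64 -0.07  1.07  0.56]
   [-0.01, 0.02, 0.2, -0.0, -0.0, -0.5] rows>= 3 -> [540. 357.  60.]
 --
   [0.0, 0.0, 0.65, -0.0, -0.0, -0.0] rows>= 2 -> [540. 357.   8.]
 --
```

>>> {"op": "apply_moves", "data": {"motion": [-0.01,0.02,0.2,0,0,-0.5,30,-0.01,0.02,0.2,0,0,-0.5,30,-0.01,0.02,0.2,0,0,-0.5,30,-0.01,0.02,0.2,0,0,-0.5,30]}}

```text
clock: 6.53
tcp_pos: [0.5399, 0.3573, 0.06]
orientation: [-0.001, 0.083, 0.997, -0.0]
wrist_force: [0.0, -0.5, -0.5]
grip_width: 0.528
```

```bash
python3 wl.py w4 540 357.6 105 -5 15 white; python3 plan.py 540.2 357.6 11 81.1
```

```text
n 22845 rect c [528.6 356.6] 199.9 188.5 yaw 118.447464 mean [503.16074 372.84784] circle ((540.0123901367188, 357.5952453613281), 104.98667907714844) z 0.001238105785676069
t 6.58 tcp [540.2 357.4  60.4] jaw 80.5 tilt 0.12 grip 0.527 F [ 0.8 -0.8 -1. ] j [-0.72  0.45  0.09  1.65 -0.05  1.04  0.79]
   [-0.0, 0.0, 0.62, -0.0, -0.0, -0.02] rows>= 2 -> [540. 357.  11.]
 --
```

View pics/w4.png

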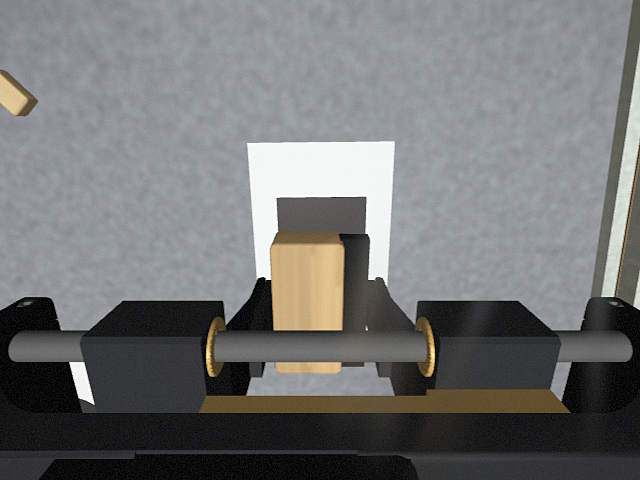

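The squeegee is lined up over its outline, so I'll lower it and release.

>>> {"op": "apply_moves", "data": {"motion": [0,0,0.3,0,0,-0.02,30,0,0,0.5,0,0,-0.02,30,0,0,0.58,0,0,-0.02,30,0,0,0.62,0,0,-0.02,30,0,0,0.63,0,0,-0.02,30,0,0,0.63,0,0,-0.02,30]}}

```text
clock: 7.08
tcp_pos: [0.5405, 0.3578, 0.0108]
orientation: [-0.001, 0.079, 0.997, 0.0]
wrist_force: [-0.3, 0.3, -0.3]
grip_width: 0.532
```

>>> {"op": "apply_moves", "data": {"motion": [0,0,0,0,0,0,75,0,0,0,0,0,0,75,0,0,0,0,0,0,75,0,0,0,0,0,0,75]}}

```text
clock: 7.42
tcp_pos: [0.5408, 0.358, 0.0114]
orientation: [-0.0, 0.079, 0.997, 0.001]
wrist_force: [-0.3, 0.1, 0.7]
grip_width: 0.714
```

>>> {"op": "apply_moves", "data": {"motion": [0,0,-0.4,0,0,0,80,0,0,-0.8,0,0,0,100,0,0,-1,0,0,0,100,0,0,-1,0,0,0,100]}}

```text
clock: 7.75
tcp_pos: [0.5432, 0.3593, 0.0965]
orientation: [0.002, 0.079, 0.997, 0.003]
wrist_force: [0.3, -0.2, -0.2]
grip_width: 0.94
```

```bash
python3 wl.py w5 540 357.6 60 8 40; python3 plan.py 456 109.7 110 30
```

```text
n 6033 rect c [540.1 356.9] 70.1 46.1 yaw 170.72305 mean [536.8732 357.2707] circle ((540.0166015625, 357.6142272949219), 40.992427825927734) z 0.026457121118726418
t 7.8 tcp [542.2 358.8  94. ] jaw 81.0 tilt 0.3 grip 0.959 F [ 0.4  0.1 -0.2] j [-0.72  0.42  0.09  1.62 -0.04  1.1   0.79]
   [0.18, -1.0, -0.07, 0.01, 0.0, 1.0] rows>= 5 -> [515. 282.  99.]
   [-0.34, -1.0, -0.06, 0.0, 0.0, 0.78] rows>= 4 -> [488. 202. 104.]
   [-0.8, -0.92, -0.08, 0.0, 0.0, -0.0] rows>= 3 -> [456. 110. 110.]
 --
```

View pics/w5.png

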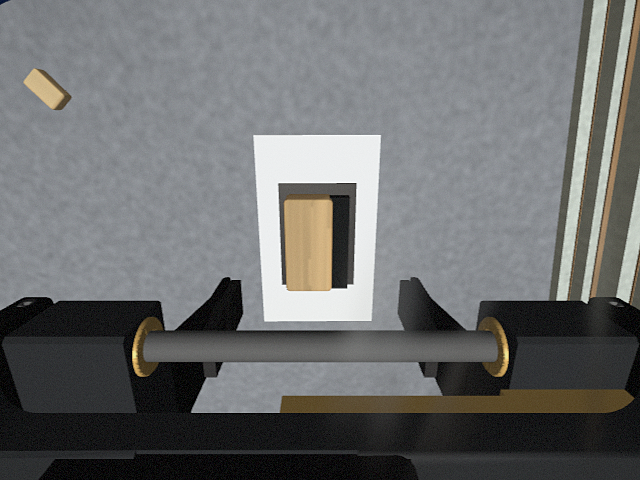

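Short squeegee is within its outline at (318,240). The small jar is next.

>>> {"op": "apply_moves", "data": {"motion": [0.18,-1,-0.07,0,0,1,100,0.18,-1,-0.07,0,0,1,100,0.18,-1,-0.07,0,0,1,100,0.18,-1,-0.07,0,0,1,100,0.18,-1,-0.07,0,0,1,100]}}

```text
clock: 8.22
tcp_pos: [0.5148, 0.2811, 0.0984]
orientation: [0.0, 0.326, 0.945, 0.002]
wrist_force: [0.3, 0.9, 0.2]
grip_width: 0.996
```

>>> {"op": "apply_moves", "data": {"motion": [-0.34,-1,-0.06,0,0,0.78,100,-0.34,-1,-0.06,0,0,0.78,100,-0.34,-1,-0.06,0,0,0.78,100,-0.34,-1,-0.06,0,0,0.78,100,-0.34,-1,-0.06,0,0,0.78,100]}}

```text
clock: 8.63
tcp_pos: [0.4866, 0.2018, 0.1025]
orientation: [-0.0, 0.501, 0.865, 0.002]
wrist_force: [0.1, 0.6, -0.2]
grip_width: 1.004
```

>>> {"op": "apply_moves", "data": {"motion": [-0.8,-0.92,-0.08,0,0,0,100,-0.8,-0.92,-0.08,0,0,0,100,-0.8,-0.92,-0.08,0,0,0,100,-0.8,-0.92,-0.08,0,0,0,100,-0.8,-0.92,-0.08,0,0,0,100]}}

```text
clock: 9.05
tcp_pos: [0.455, 0.1104, 0.1086]
orientation: [-0.0, 0.499, 0.866, 0.002]
wrist_force: [0.2, -0.5, 0.6]
grip_width: 1.0
```

```bash
python3 wl.py w6 456 109.7 40 44 56; python3 plan.py 456 109.7 40 30 456 109.7 15 30
```

```text
n 2518 rect c [455.7 109.8] 39.0 38.5 yaw 120.01433 mean [455.2945  110.56111] circle ((456.1160583496094, 109.81121063232422), 20.082763671875) z 0.04988978288600064
t 9.1 tcp [455.1 111.2 108.6] jaw 30.1 tilt 0.28 grip 1.002 F [ 0.2 -0.5 -0.5] j [-0.64  0.05  0.32  2.05 -0.02  1.04  0.22]
   [-0.02, -0.0, 0.86, 0.01, -0.0, 0.0] rows>= 2 -> [456. 110.  40.]
 --
   [-0.0, -0.0, 0.31, -0.0, -0.0, 0.0] rows>= 1 -> [456. 110.  15.]
 --
```

View pics/w6.png

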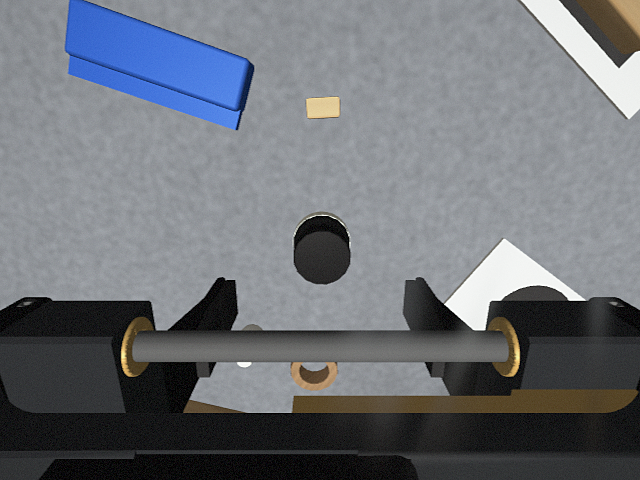

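>>> {"op": "apply_moves", "data": {"motion": [-0.02,0,0.4,0.01,0,0,100,-0.02,0,0.86,0.01,0,0,100,-0.02,0,0.86,0.01,0,0,100,-0.02,0,0.86,0.01,0,0,100]}}

```text
clock: 9.43
tcp_pos: [0.4549, 0.1107, 0.0386]
orientation: [-0.002, 0.498, 0.867, -0.002]
wrist_force: [0.3, -0.5, 0.5]
grip_width: 1.001
```

```bash
python3 plan.py 455.9 109.8 12 30
```

```text
t 9.43 tcp [454.9 110.7  38.6] jaw 30.3 tilt 0.34 grip 1.001 F [ 0.3 -0.5  0.5] j [-0.63  0.16  0.32  2.11 -0.07  0.89  0.26]
   [-0.02, 0.01, 0.33, -0.01, -0.01, 0.01] rows>= 1 -> [456. 110.  12.]
 --
```

>>> {"op": "apply_moves", "data": {"motion": [-0.02,0.01,0.2,-0.01,-0.01,0,100,-0.02,0.01,0.33,-0.01,-0.01,0,100,-0.02,0.01,0.33,-0.01,-0.01,0,70,-0.02,0.01,0.33,-0.01,-0.01,0,60]}}

```text
clock: 9.77
tcp_pos: [0.4566, 0.1101, 0.013]
orientation: [0.001, 0.497, 0.867, -0.001]
wrist_force: [0.3, -0.1, -0.1]
grip_width: 0.92
```

>>> {"op": "apply_moves", "data": {"motion": [0,0,0,0,0,0,35,0,0,0,0,0,0,35,0,0,0,0,0,0,35,0,0,0,0,0,0,35,0,0,0,0,0,0,35,0,0,0,0,0,0,35,0,0,0,0,0,0,35,0,0,0,0,0,0,35], "squeeze": 15}}

```text
clock: 10.43
tcp_pos: [0.4566, 0.1101, 0.0132]
orientation: [0.001, 0.497, 0.867, -0.001]
wrist_force: [-0.4, 0.0, 2.1]
grip_width: 0.492
```

```bash
python3 plan.py 456 110 95 30 648 -109 95 -30
```

```text
t 10.43 tcp [456.6 110.1  13.2] jaw 30.3 tilt 0.13 grip 0.492 F [-0.4  0.   2.1] j [-0.62  0.2   0.31  2.12 -0.08  0.83  0.27]
   [-0.0, -0.01, -1.0, -0.0, 0.0, 0.01] rows>= 2 -> [456. 110.  93.]
   [-0.0, 0.0, -0.02, -0.0, 0.0, 0.0] rows>= 1 -> [456. 110.  95.]
 --
   [-1.0, 0.2, 0.0, 0.0, 0.0, 1.0] rows>= 5 -> [510.  49.  95.]
   [-1.0, 0.83, 0.0, 0.0, 0.0, 1.0] rows>= 5 -> [578. -30.  95.]
   [-0.39, 1.0, 0.0, 0.0, 0.0, 0.1] rows>= 3 -> [635. -94.  95.]
   [-0.08, 0.24, 0.01, 0.0, 0.0, -0.0] rows>= 1 -> [ 648. -109.   95.]
 --
```

>>> {"op": "apply_moves", "data": {"motion": [0,0,0,0,0,0,35,0,0,-0.3,0,0,0,35,0,0,-0.6,0,0,0,35,0,0,-0.9,0,0,0,35,0,0,-1,0,0,0,35,0,0,-1,0,0,0,35]}}

```text
clock: 10.93
tcp_pos: [0.4578, 0.1108, 0.0948]
orientation: [0.002, 0.497, 0.868, 0.001]
wrist_force: [0.9, -0.0, -2.2]
grip_width: 0.492
```

>>> {"op": "apply_moves", "data": {"motion": [-0.6,0.12,0,0,0,0.5,35,-1,0.2,0,0,0,1,35,-1,0.2,0,0,0,1,35,-1,0.2,0,0,0,1,35,-1,0.2,0,0,0,1,35,-1,0.2,0,0,0,1,35]}}

```text
clock: 11.43
tcp_pos: [0.5111, 0.0499, 0.0935]
orientation: [0.001, 0.695, 0.719, 0.0]
wrist_force: [-0.3, 0.4, -1.4]
grip_width: 0.495
```

>>> {"op": "apply_moves", "data": {"motion": [-0.5,0.4,0,0,0,0.5,35,-1,0.83,0,0,0,1,35,-1,0.83,0,0,0,1,35,-1,0.83,0,0,0,1,35,-1,0.83,0,0,0,1,35,-1,0.83,0,0,0,1,35]}}

```text
clock: 11.93
tcp_pos: [0.5794, -0.027, 0.0928]
orientation: [0.001, 0.849, 0.528, -0.0]
wrist_force: [0.1, 0.9, -1.9]
grip_width: 0.498
```

```bash
python3 wl.py w7 648 -109 100 -5 15 white; python3 plan.py 648 -109 95 -30
```

```text
n 8617 rect c [ 650.9 -105.8] 150.6 81.2 yaw 163.01642 mean [669.4761  -94.74645] circle ((650.4259033203125, -105.48133850097656), 84.66604614257812) z 0.002981490510311005
t 11.98 tcp [579.3 -26.6  93. ] jaw -26.2 tilt 0.06 grip 0.495 F [-0.4 -0.6 -1. ] j [-0.49  0.32  0.55  1.82 -0.19  1.05 -0.33]
   [-0.44, 1.0, -0.02, 0.0, 0.0, 0.13] rows>= 3 -> [636. -94.  95.]
   [-0.09, 0.23, -0.0, 0.0, 0.0, 0.0] rows>= 1 -> [ 648. -109.   95.]
 --
```

View pics/w7.png

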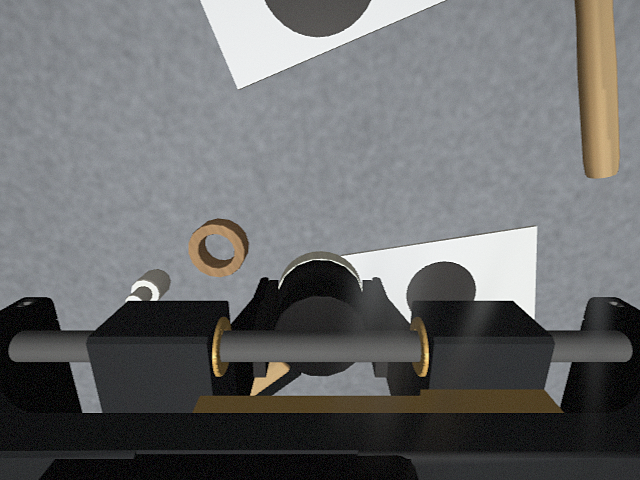

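>>> {"op": "apply_moves", "data": {"motion": [-0.2,0.5,-0.02,0,0,0.1,35,-0.44,1,-0.02,0,0,0.13,35,-0.44,1,-0.02,0,0,0.13,35,-0.44,1,-0.02,0,0,0.13,35]}}

```text
clock: 12.32
tcp_pos: [0.6358, -0.0956, 0.0943]
orientation: [0.001, 0.865, 0.501, -0.0]
wrist_force: [-1.1, -0.3, -2.4]
grip_width: 0.49
```

>>> {"op": "apply_moves", "data": {"motion": [-0.09,0.23,0.2,0,0,0,35,-0.09,0.23,0.4,0,0,0,35,-0.09,0.23,0.6,0,0,0,35,-0.09,0.23,0.6,0,0,0,35]}}

```text
clock: 12.65
tcp_pos: [0.6456, -0.1088, 0.0429]
orientation: [-0.001, 0.864, 0.504, -0.002]
wrist_force: [-1.2, 0.7, -1.7]
grip_width: 0.488
```

```bash
python3 wl.py w8 648 -109 100 -5 15 dark; python3 plan.py 648 -109 17 -30;python3 - <<'E'
from h import *
im=get_image('scene');save(im,'s8.png')
E
```

```text
n 0 rect c [0. 0.] 0.0 0.0 yaw 0.0 mean [nan nan] circle ((0.0, 0.0), 0.0) z nan
t 12.7 tcp [ 646.5 -109.    44.7] jaw -29.5 tilt 0.19 grip 0.497 F [ 0.  -0.3 -1.6] j [-0.31  0.54  0.55  1.65 -0.31  1.04 -0.18]
   [0.01, 0.02, 0.35, -0.01, 0.0, 0.02] rows>= 1 -> [ 648. -109.   17.]
 --wl.py:14: RuntimeWarning: Mean of empty slice.
  print('n',len(q),'rect c',np.round(rr[0],1),np.hypot(*e).round(1),np.hypot(*f).round(1),'yaw',np.degrees(np.arctan2(e[1],e[0]))%180,'mean',q.mean(0),'circle',cv2.minEnclosingCircle(q),'z',np.median(P[m][:,2]))
  ret = um.true_divide(
  return _methods._mean(a, axis=axis, dtype=dtype,
  ret = ret.dtype.type(ret / rcount)
```

View pics/w8.png

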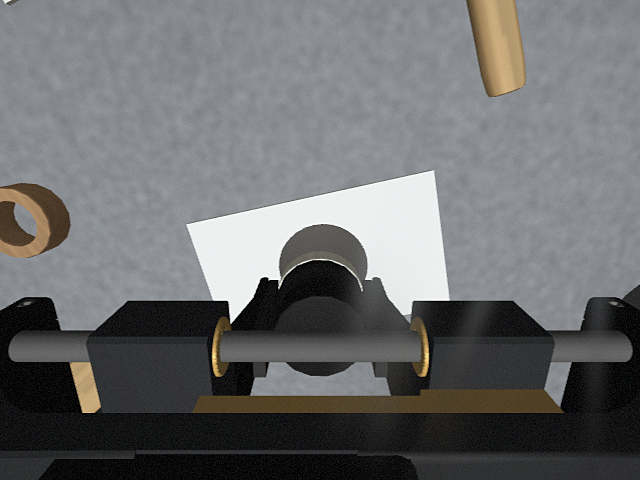

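View pics/s8.png

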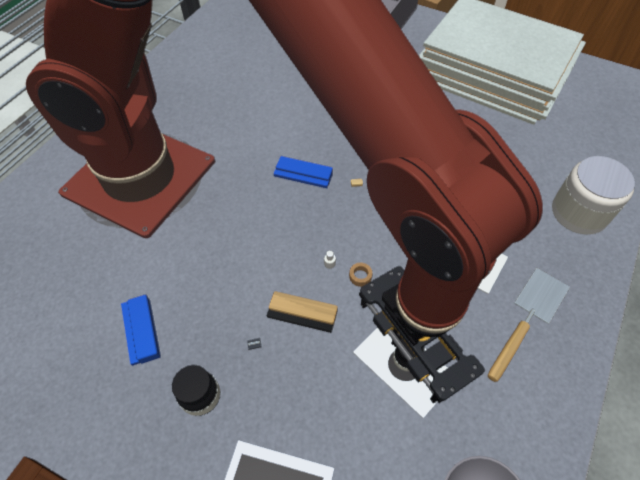

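The jar sits over the disc: disc columns are 279–367 and the jar is at about 320. I'll lower it slowly.

>>> {"op": "apply_moves", "data": {"motion": [0.01,0.02,0.12,-0.01,0,0,35,0.01,0.02,0.22,-0.01,0,0,35,0.01,0.02,0.28,-0.01,0,0,35,0.01,0.02,0.32,-0.01,0,0,35,0.01,0.02,0.34,-0.01,0,0,35,0.01,0.02,0.35,-0.01,0,0,35,0.01,0.02,0.35,-0.01,0,0,35]}}

```text
clock: 13.33
tcp_pos: [0.6493, -0.1096, 0.0181]
orientation: [0.002, 0.864, 0.503, 0.001]
wrist_force: [0.9, -0.4, -1.2]
grip_width: 0.493
```

```bash
python3 plan.py 648 -109 16.6 -30
```

```text
t 13.33 tcp [ 649.3 -109.6   18.1] jaw -29.6 tilt 0.28 grip 0.493 F [ 0.9 -0.4 -1.2] j [-0.3   0.57  0.53  1.67 -0.33  0.99 -0.17]
   [-0.0, -0.02, 0.02, 0.01, 0.0, 0.01] rows>= 1 -> [ 648. -109.   16.]
 --
```

>>> {"op": "apply_moves", "data": {"motion": [0,-0.01,0.01,0.01,0,0,35,0,-0.01,0.02,0.01,0,0,35,0,-0.01,0.02,0.01,0,0,35]}}

```text
clock: 13.58
tcp_pos: [0.6487, -0.1093, 0.0165]
orientation: [0.0, 0.864, 0.503, -0.001]
wrist_force: [-0.6, 1.2, -0.8]
grip_width: 0.492
```

>>> {"op": "apply_moves", "data": {"motion": [0,0,0,0,0,0,52,0,0,0,0,0,0,60,0,0,0,0,0,0,70,0,0,0,0,0,0,80,0,0,0,0,0,0,80]}}

```text
clock: 14.0
tcp_pos: [0.6488, -0.1094, 0.0167]
orientation: [0.0, 0.864, 0.503, -0.001]
wrist_force: [0.4, 0.7, 1.0]
grip_width: 0.732
```

>>> {"op": "apply_moves", "data": {"motion": [0,0,-0.4,0,0,0,80,0,0,-0.8,0,0,0,100,0,0,-1,0,0,0,100,0,0,-1,0,0,0,100]}}

```text
clock: 14.33
tcp_pos: [0.6513, -0.11, 0.1013]
orientation: [0.002, 0.864, 0.503, 0.002]
wrist_force: [1.4, 0.1, 1.0]
grip_width: 0.936
```

```bash
python3 wl.py w9 648 -109 50 42 60; python3 wl.py w9 648 -109 110 -5 15 white; python3 plan.py 454.5 -110.8 100 -76.1
```

```text
n 2852 rect c [ 647.8 -109.5] 39.3 39.0 yaw 37.65678 mean [ 648.805   -108.09083] circle ((647.9071655273438, -109.74639892578125), 20.03353500366211) z 0.052891477295465394
n 16279 rect c [ 643.6 -119.2] 153.3 110.4 yaw 163.02486 mean [ 650.9593  -106.29375] circle ((647.04150390625, -110.42900085449219), 87.81634521484375) z 0.00300981059362182
t 14.43 tcp [ 649.2 -109.2   97.2] jaw -29.6 tilt 0.06 grip 0.976 F [ 0.1 -0.1 -1.1] j [-0.33  0.48  0.57  1.61 -0.28  1.13 -0.21]
   [-0.58, -1.0, -0.02, 0.0, 0.0, 1.0] rows>= 5 -> [ 557. -110.   99.]
   [-1.0, -0.61, -0.02, 0.0, -0.0, 0.62] rows>= 3 -> [ 463. -111.  100.]
   [-0.1, -0.02, 0.0, 0.0, -0.0, 0.0] rows>= 1 -> [ 455. -111.  100.]
 --
```

View pics/w9.png

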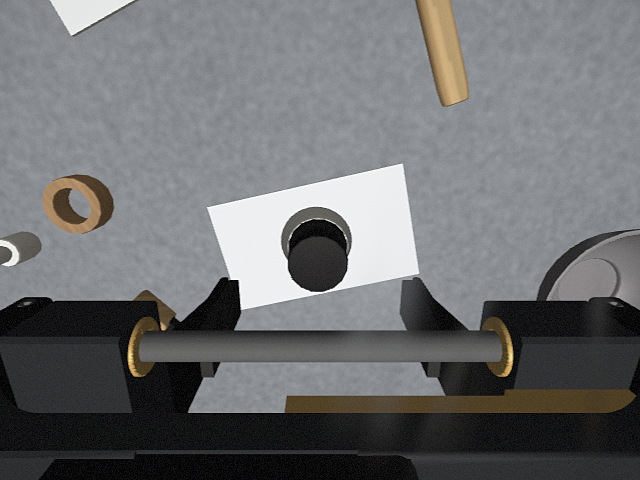

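The small jar stands within its disc at (317,255). The long squeegee is next.

>>> {"op": "apply_moves", "data": {"motion": [-0.58,-1,-0.02,0,0,1,100,-0.58,-1,-0.02,0,0,1,100,-0.58,-1,-0.02,0,0,1,100,-0.58,-1,-0.02,0,0,1,100,-0.58,-1,-0.02,0,0,1,100,-0.58,-1,-0.02,0,0,1,100]}}

```text
clock: 14.93
tcp_pos: [0.5564, -0.1096, 0.0979]
orientation: [0.0, 0.961, 0.276, -0.0]
wrist_force: [0.3, -0.1, -0.1]
grip_width: 0.995
```

>>> {"op": "apply_moves", "data": {"motion": [-1,-0.61,-0.02,0,0,0.62,100,-1,-0.61,-0.02,0,0,0.62,100,-1,-0.61,-0.02,0,0,0.62,100,-1,-0.61,-0.02,0,0,0.62,100,-1,-0.61,-0.02,0,0,0.62,100]}}

```text
clock: 15.35
tcp_pos: [0.4633, -0.1103, 0.0998]
orientation: [0.0, 0.992, 0.127, 0.0]
wrist_force: [0.5, 0.0, -0.5]
grip_width: 1.002
```

```bash
python3 wl.py w10 454 -110.8 75 6 35; python3 plan.py 454.5 -110.8 40 -76.1  454.5 -110.8 5 -76.1
```

```text
n 9028 rect c [ 454.1 -111.2] 115.6 46.2 yaw 13.811277 mean [ 459.46265 -109.71007] circle ((454.8948974609375, -112.48484802246094), 61.073997497558594) z 0.023567545120610475
t 15.4 tcp [ 464.  -110.4   99.9] jaw -75.4 tilt 0.09 grip 0.999 F [0.2 0.5 0.2] j [-0.61  0.09  0.79  2.06 -0.08  1.02 -1.09]
   [-0.12, -0.03, 0.75, 0.0, -0.0, 0.02] rows>= 2 -> [ 454. -111.   40.]
 --
   [0.0, 0.0, 0.44, 0.0, -0.0, 0.0] rows>= 1 -> [ 454. -111.    5.]
 --
```

View pics/w10.png

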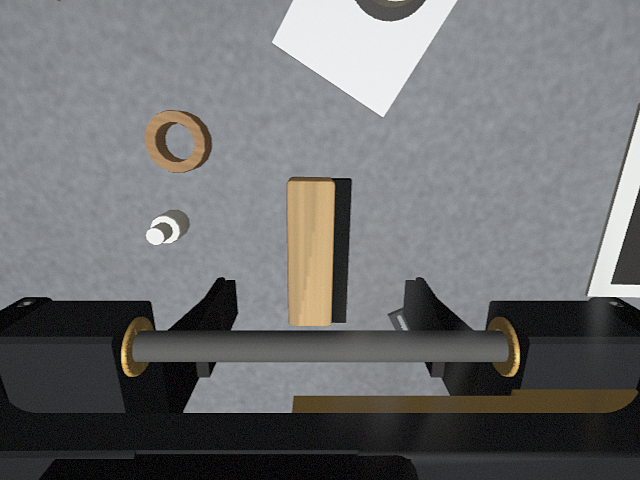

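>>> {"op": "apply_moves", "data": {"motion": [-0.12,-0.03,0.3,0,0,0.02,80,-0.12,-0.03,0.6,0,0,0.02,80,-0.12,-0.03,0.75,0,0,0.02,80,-0.12,-0.03,0.75,0,0,0.02,80]}}

```text
clock: 15.73
tcp_pos: [0.4537, -0.1106, 0.0377]
orientation: [0.001, 0.992, 0.124, -0.002]
wrist_force: [0.5, 0.0, -0.9]
grip_width: 0.829
```

```bash
python3 plan.py 454.2 -111 5 -76.2
```

```text
t 15.73 tcp [ 453.7 -110.6   37.7] jaw -75.8 tilt 0.25 grip 0.829 F [ 0.5  0.  -0.9] j [-0.57  0.19  0.78  2.13 -0.17  0.89 -1.02]
   [0.01, 0.01, 0.41, 0.01, 0.01, 0.01] rows>= 1 -> [ 455. -111.    5.]
 --
```

>>> {"op": "apply_moves", "data": {"motion": [0.01,0.01,0.2,0.01,0,0.01,80,0.01,0.01,0.35,0.01,0,0.01,80,0.01,0.01,0.41,0.01,0,0.01,80,0.01,0.01,0.41,0.01,0,0.01,80]}}

```text
clock: 16.07
tcp_pos: [0.4549, -0.1116, 0.0046]
orientation: [-0.0, 0.993, 0.122, -0.003]
wrist_force: [0.0, -0.2, 1.0]
grip_width: 0.801
```

>>> {"op": "apply_moves", "data": {"motion": [0,0,0,0,0,0,30,0,0,0,0,0,0,30,0,0,0,0,0,0,30,0,0,0,0,0,0,30,0,0,0,0,0,0,30,0,0,0,0,0,0,30,0,0,0,0,0,0,30,0,0,0,0,0,0,30], "squeeze": 25}}

```text
clock: 16.73
tcp_pos: [0.4552, -0.1115, 0.005]
orientation: [-0.001, 0.993, 0.122, -0.002]
wrist_force: [-1.0, 0.8, 6.3]
grip_width: 0.527
```

```bash
python3 plan.py 454.2 -111 80 -76.2 555.5 -362 90 -76.4
```

```text
t 16.73 tcp [ 455.2 -111.5    5. ] jaw -76.0 tilt 0.27 grip 0.527 F [-1.   0.8  6.3] j [-0.53  0.27  0.76  2.14 -0.25  0.82 -0.95]
   [-0.02, -0.01, -0.94, -0.0, 0.01, 0.01] rows>= 2 -> [ 454. -111.   80.]
 --
   [0.15, 1.0, -0.04, -0.0, -0.0, 0.0] rows>= 2 -> [ 484. -186.   83.]
   [0.15, 1.0, -0.04, -0.0, -0.0, 0.0] rows>= 2 -> [ 515. -261.   86.]
   [0.14, 1.0, -0.04, -0.0, -0.0, 0.0] rows>= 2 -> [ 545. -336.   89.]
   [0.05, 0.35, -0.01, -0.0, -0.0, 0.0] rows>= 1 -> [ 555. -362.   90.]
 --
```

>>> {"op": "apply_moves", "data": {"motion": [0,0,-0.3,0,0,0,30,0,0,-0.6,0,0,0,30,0,0,-0.94,0,0,0.01,30,0,0,-0.94,0,0,0.01,30]}}

```text
clock: 17.07
tcp_pos: [0.4581, -0.1121, 0.0842]
orientation: [-0.001, 0.993, 0.119, 0.001]
wrist_force: [2.2, 0.3, -1.7]
grip_width: 0.52
```

>>> {"op": "apply_moves", "data": {"motion": [0.08,0.5,-0.04,0,0,0,30,0.15,1,-0.04,0,0,0,30,0.15,1,-0.04,0,0,0,30,0.15,1,-0.04,0,0,0,30]}}

```text
clock: 17.4
tcp_pos: [0.4882, -0.1899, 0.0867]
orientation: [0.0, 0.993, 0.117, 0.0]
wrist_force: [-0.1, 0.3, -1.6]
grip_width: 0.527
```

>>> {"op": "apply_moves", "data": {"motion": [0.08,0.5,-0.04,0,0,0,30,0.15,1,-0.04,0,0,0,30,0.15,1,-0.04,0,0,0,30,0.15,1,-0.04,0,0,0,30]}}

```text
clock: 17.73
tcp_pos: [0.5176, -0.2669, 0.0891]
orientation: [0.001, 0.993, 0.115, -0.001]
wrist_force: [-0.1, 0.8, -3.0]
grip_width: 0.527
```

```bash
python3 wl.py w11 555 -362 105 -5 12 white;python3 wl.py w11 380 -309 50 62 78; python3 plan.py 555.5 -362 90 -76.4
```

```text
n 9780 rect c [ 554.3 -365.5] 149.4 93.4 yaw 13.251545 mean [ 572.40204 -359.51077] circle ((557.526123046875, -364.79290771484375), 85.04730987548828) z 0.0030146253212488885
n 0 rect c [0. 0.] 0.0 0.0 yaw 0.0 mean [nan nan] circle ((0.0, 0.0), 0.0) z nan
t 17.83 tcp [ 517.9 -263.7   89.2] jaw -76.6 tilt 0.08 grip 0.525 F [ 0.4  0.6 -1.8] j [-0.28  0.4   0.83  1.82 -0.33  1.07 -0.66]
   [0.13, 1.0, -0.01, -0.0, 0.0, -0.01] rows>= 2 -> [ 547. -339.   90.]
   [0.04, 0.31, -0.0, -0.0, 0.0, 0.0] rows>= 1 -> [ 556. -362.   90.]
 --wl.py:14: RuntimeWarning: Mean of empty slice.
  print('n',len(q),'rect c',np.round(rr[0],1),np.hypot(*e).round(1),np.hypot(*f).round(1),'yaw',np.degrees(np.arctan2(e[1],e[0]))%180,'mean',q.mean(0),'circle',cv2.minEnclosingCircle(q),'z',np.median(P[m][:,2]))
  ret = um.true_divide(
  return _methods._mean(a, axis=axis, dtype=dtype,
  ret = ret.dtype.type(ret / rcount)
```

View pics/w11.png

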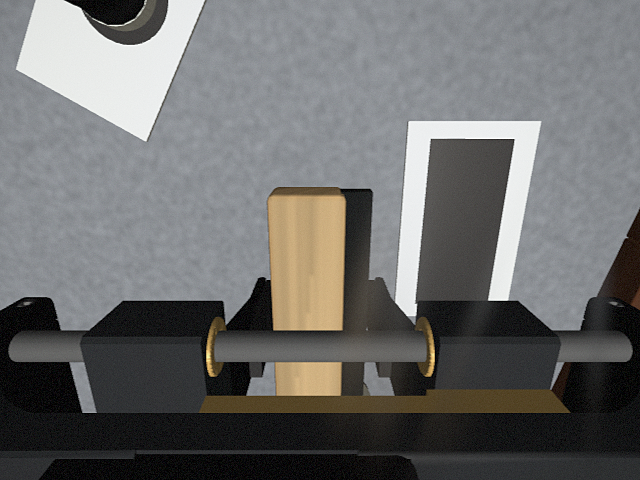

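Run:
```python
from h import *
im=get_image('side');P=cloud(im);save(im,'side11.png')
for u,v in [(555,395),(540,405),(520,425),(500,440),(575,405),(600,440)]: print(u,v,P[v,u].round(3))
```

```text
555 395 [ 0.589 -0.497  0.032]
540 405 [ 0.555 -0.496  0.029]
520 425 [ 0.499 -0.505  0.029]
500 440 [ 0.452 -0.506  0.028]
575 405 [ 0.605 -0.53   0.034]
600 440 [ 0.595 -0.596  0.031]
```

>>> {"op": "apply_moves", "data": {"motion": [0.06,0.5,0,0,0,0,30,0.13,1,-0.01,0,0,0,30,0.13,1,-0.01,0,0,0,30,0.13,1,-0.01,0,0,0,30]}}

```text
clock: 18.22
tcp_pos: [0.5467, -0.3394, 0.09]
orientation: [-0.0, 0.993, 0.117, -0.001]
wrist_force: [0.3, 1.0, -1.9]
grip_width: 0.53
```

```bash
cat > mat.py <<'E'
from h import *
import sys
s=sense();im=get_image('wrist');save(im,sys.argv[1]+'.png')
P=cloud(im,s);d=im['depth']>0;g=im['color'].astype(int)
m=d&(np.hypot(P[...,0]-.555,P[...,1]+.362)<.11)&(P[...,2]<.012)&(P[...,2]>-.01)&(g.min(-1)>180)
a=np.radians(13.4);u=np.array([np.cos(a),np.sin(a)]);v=np.array([-u[1],u[0]])
q=P[m][:,:2]*1000
U=q@u;V=q@v
print('U',np.percentile(U,[.5,99.5]),U.max(),'V',np.percentile(V,[.5,99.5]),V.min(),V.max(),len(q))
hi=U.max(); c=(hi-75)*u+ (V.min()+V.max())/2*v
print('centre est',c)
E
python3 mat.py w12; python3 plan.py 555.5 -362 60 -76.6
```

```text
U [396.90702401 529.40380891] 529.43811638683 V [-528.99211562 -437.9949022 ] -529.3691139099119 -437.32860465643034 6257
centre est [ 554.08152256 -364.87503033]
t 18.27 tcp [ 546.9 -337.6   89.8] jaw -76.5 tilt 0.11 grip 0.529 F [ 1.4 -0.6 -1.5] j [-0.11  0.53  0.8   1.66 -0.41  1.13 -0.53]
   [0.03, 0.32, 0.37, -0.0, 0.0, 0.0] rows>= 1 -> [ 555. -362.   60.]
 --
```

View pics/w12.png

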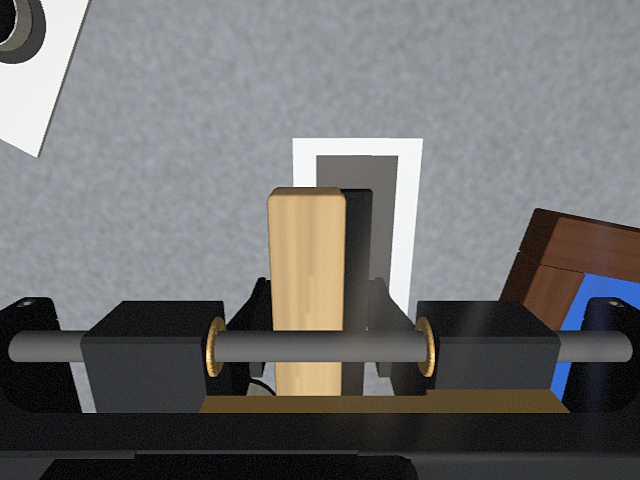

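```bash
python3 plan.py 555.2 -364.3 45 -76.6 555.2 -364.3 9 -76.6
```

```text
t 18.27 tcp [ 546.9 -337.6   89.8] jaw -76.5 tilt 0.11 grip 0.529 F [ 1.4 -0.6 -1.5] j [-0.11  0.53  0.8   1.66 -0.41  1.13 -0.53]
   [0.02, 0.35, 0.56, -0.0, 0.0, 0.0] rows>= 2 -> [ 555. -364.   45.]
 --
   [0.0, 0.0, 0.45, -0.0, 0.0, 0.0] rows>= 1 -> [ 555. -364.    9.]
 --
```

>>> {"op": "apply_moves", "data": {"motion": [0.02,0.2,0.1,0,0,0,30,0.02,0.35,0.3,0,0,0,30,0.02,0.35,0.5,0,0,0,30,0.02,0.35,0.56,0,0,0,30,0.02,0.35,0.56,0,0,0,30]}}

```text
clock: 18.68
tcp_pos: [0.5546, -0.3615, 0.0437]
orientation: [-0.002, 0.993, 0.119, -0.001]
wrist_force: [0.0, 0.5, -1.9]
grip_width: 0.529
```

```bash
python3 mat.py w13; python3 plan.py 555.2 -364.3 9 -76.6
```

```text
U [381.07342069 529.44208713] 529.5666217101399 V [-528.80874463 -437.69495519] -529.1004254296801 -417.5071906819453 8835
centre est [ 551.87860987 -355.07366596]
t 18.73 tcp [ 555.2 -362.2   44.9] jaw -76.4 tilt 0.2 grip 0.526 F [ 0.9  0.4 -1.1] j [-0.04  0.61  0.76  1.64 -0.47  1.08 -0.47]
   [-0.01, 0.03, 0.45, -0.01, 0.0, 0.01] rows>= 1 -> [ 555. -365.    9.]
 --
```

View pics/w13.png

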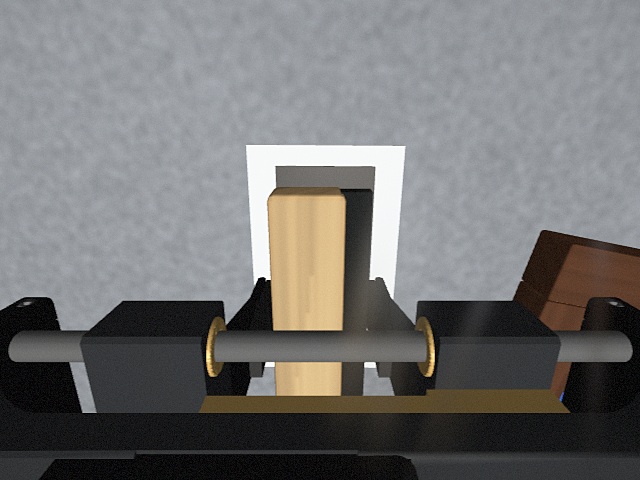

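>>> {"op": "apply_moves", "data": {"motion": [-0.01,0.03,0.15,0,0,0.01,30,-0.01,0.03,0.28,0,0,0.01,30,-0.01,0.03,0.38,0,0,0.01,30,-0.01,0.03,0.43,0,0,0.01,30,-0.01,0.03,0.44,0,0,0.01,30,-0.01,0.03,0.44,0,0,0.01,30]}}

```text
clock: 19.23
tcp_pos: [0.5547, -0.3646, 0.0093]
orientation: [-0.002, 0.993, 0.116, -0.001]
wrist_force: [0.8, 0.6, -2.1]
grip_width: 0.527
```

```bash
python3 plan.py 555.2 -364.6 8.5 -76.6
```

```text
t 19.23 tcp [ 554.7 -364.6    9.3] jaw -76.7 tilt 0.23 grip 0.527 F [ 0.8  0.6 -2.1] j [-0.02  0.66  0.74  1.66 -0.5   1.03 -0.45]
   [0.01, 0.0, 0.01, -0.01, 0.0, -0.0] rows>= 1 -> [ 555. -364.    9.]
 --
```

>>> {"op": "apply_moves", "data": {"motion": [0.01,0,0.01,0,0,0,30,0.01,0,0.01,0,0,0,55,0.01,0,0.01,0,0,0,75,0.01,0,0.01,0,0,0,75,0.01,0,0.01,0,0,0,75,0.01,0,0.01,0,0,0,75]}}

```text
clock: 19.73
tcp_pos: [0.5555, -0.3645, 0.0087]
orientation: [-0.002, 0.993, 0.116, -0.001]
wrist_force: [-0.2, 0.5, -1.0]
grip_width: 0.723
```

>>> {"op": "apply_moves", "data": {"motion": [0,0,-0.4,0,0,0,80,0,0,-0.8,0,0,0,100,0,0,-1,0,0,0,100,0,0,-1,0,0,0,100]}}

```text
clock: 20.07
tcp_pos: [0.5575, -0.3665, 0.0933]
orientation: [0.0, 0.993, 0.116, 0.002]
wrist_force: [0.2, -1.0, 0.3]
grip_width: 0.943
```

```bash
python3 wl.py w14 554 -364.6 75 8 40;  python3 plan.py 554 -360 140 -76 400 -300 140 -76 380.5 -308.9 130 -76
```

```text
n 9884 rect c [ 554.8 -364.7] 115.2 46.1 yaw 13.163372 mean [ 559.8603  -363.38397] circle ((555.3098754882812, -365.9258728027344), 61.028297424316406) z 0.026552862366559557
t 20.12 tcp [ 556.8 -365.6   91. ] jaw -76.7 tilt 0.12 grip 0.963 F [-0.4 -0.3 -0.3] j [-0.05  0.57  0.79  1.6  -0.44  1.15 -0.5 ]
   [-0.02, -0.08, -0.61, -0.0, -0.0, -0.02] rows>= 2 -> [ 554. -360.  140.]
 --
   [-1.0, -0.7, -0.0, -0.0, -0.0, -0.0] rows>= 3 -> [ 463. -325.  140.]
   [-0.68, -0.49, -0.0, -0.0, -0.0, -0.0] rows>= 2 -> [ 400. -300.  140.]
 --
   [-0.27, 0.05, 0.12, -0.0, -0.0, -0.0] rows>= 1 -> [ 380. -309.  130.]
 --
```

View pics/w14.png

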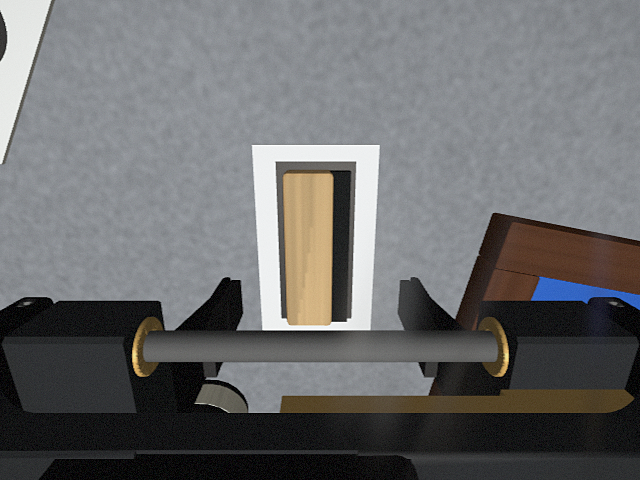

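The long squeegee is within its outline at (318,245). The large jar is last.

>>> {"op": "apply_moves", "data": {"motion": [-0.02,-0.08,-0.3,0,0,0,100,-0.02,-0.08,-0.61,0,0,0,100,-0.02,-0.08,-0.61,0,0,0,100]}}

```text
clock: 20.37
tcp_pos: [0.5549, -0.3608, 0.1433]
orientation: [0.001, 0.993, 0.116, 0.003]
wrist_force: [0.5, -1.2, 0.2]
grip_width: 0.996
```

>>> {"op": "apply_moves", "data": {"motion": [-1,-0.7,0,0,0,0,100,-1,-0.7,0,0,0,0,100,-1,-0.7,0,0,0,0,100,-1,-0.7,0,0,0,0,100]}}

```text
clock: 20.7
tcp_pos: [0.4605, -0.3236, 0.1415]
orientation: [-0.001, 0.993, 0.115, 0.002]
wrist_force: [0.4, 0.5, 0.5]
grip_width: 1.001
```

>>> {"op": "apply_moves", "data": {"motion": [-0.68,-0.49,0,0,0,0,100,-0.68,-0.49,0,0,0,0,100,-0.68,-0.49,0,0,0,0,100,-0.68,-0.49,0,0,0,0,100]}}

```text
clock: 21.03
tcp_pos: [0.3982, -0.297, 0.141]
orientation: [-0.002, 0.993, 0.115, 0.003]
wrist_force: [1.1, 0.4, -0.8]
grip_width: 0.995
```

```bash
python3 wl.py w15 380.5 -308.9 50 62 80;  python3 plan.py 380.5 -308.9 80 -76 380.5 -308.9 22 -76
```

```text
n 4339 rect c [ 380.7 -309.3] 55.6 55.4 yaw 102.18713 mean [ 382.1948  -308.85577] circle ((380.3182678222656, -309.27984619140625), 28.28079605102539) z 0.06997371508036625
t 21.08 tcp [ 399.3 -297.4  141.3] jaw -76.7 tilt 0.34 grip 1.002 F [ 0.3  0.1 -0.6] j [-0.33  0.1   0.95  1.97 -0.09  1.12 -0.68]
   [-0.27, 0.09, 0.76, -0.0, -0.01, -0.03] rows>= 2 -> [ 380. -309.   80.]
 --
   [0.0, -0.0, 0.73, -0.0, -0.0, 0.0] rows>= 2 -> [ 380. -309.   22.]
 --
```

View pics/w15.png

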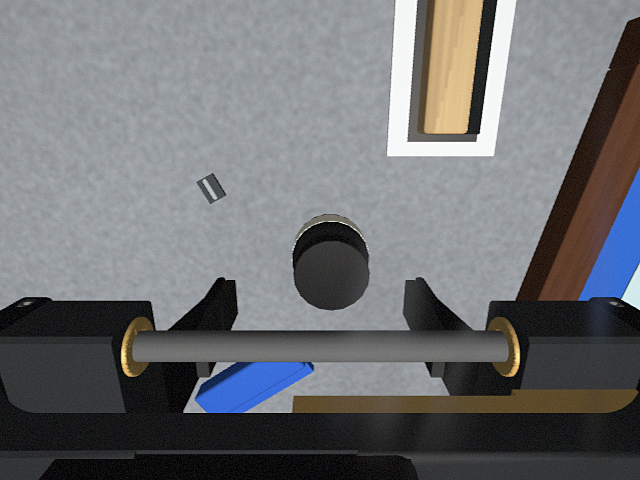

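>>> {"op": "apply_moves", "data": {"motion": [-0.27,0.09,0.3,0,-0.01,-0.03,100,-0.27,0.09,0.6,0,-0.01,-0.03,100,-0.27,0.09,0.7,0,-0.01,-0.03,100,-0.27,0.09,0.7,0,-0.01,-0.03,100]}}

```text
clock: 21.42
tcp_pos: [0.3798, -0.3088, 0.0835]
orientation: [-0.001, 0.992, 0.123, -0.002]
wrist_force: [-1.3, 0.0, 0.7]
grip_width: 1.0
```

```bash
python3 plan.py 380.6 -309.2 50 -76.2 380.6 -309.2 20 -76.2
```

```text
t 21.42 tcp [ 379.8 -308.8   83.5] jaw -75.9 tilt 0.24 grip 1.0 F [-1.3  0.   0.7] j [-0.27  0.19  0.95  2.04 -0.18  1.   -0.55]
   [0.01, 0.01, 0.42, -0.01, 0.01, 0.01] rows>= 1 -> [ 381. -309.   50.]
 --
   [-0.0, -0.0, 0.37, 0.0, -0.0, 0.0] rows>= 1 -> [ 381. -309.   20.]
 --
```

>>> {"op": "apply_moves", "data": {"motion": [0.01,0.01,0.25,0,0.01,0,100,0.01,0.01,0.5,0,0.01,0,100,0.01,0.01,0.7,0,0.01,0,100,0.01,0.01,0.79,0,0.01,0,100,0.01,0.01,0.79,0,0.01,0,100]}}

```text
clock: 21.83
tcp_pos: [0.3807, -0.3091, 0.0197]
orientation: [-0.002, 0.992, 0.123, -0.0]
wrist_force: [-0.5, -0.1, 0.8]
grip_width: 1.003
```

```bash
python3 plan.py 380.6 -309.2 20 -76.2
```

```text
t 21.83 tcp [ 380.7 -309.1   19.7] jaw -75.8 tilt 0.18 grip 1.003 F [-0.5 -0.1  0.8] j [-0.18  0.32  0.89  2.09 -0.32  0.87 -0.43]
   [-0.0, 0.0, -0.0, -0.01, 0.0, 0.01] rows>= 1 -> [ 381. -309.   20.]
 --
```

>>> {"op": "apply_moves", "data": {"motion": [0,0,0,0,0,0,55,0,0,0,0,0,0,55,0,0,0,0,0,0,55,0,0,0,0,0,0,55,0,0,0,0,0,0,55,0,0,0,0,0,0,55,0,0,0,0,0,0,55], "squeeze": 30}}

```text
clock: 22.42
tcp_pos: [0.3813, -0.3093, 0.0203]
orientation: [-0.001, 0.992, 0.123, 0.0]
wrist_force: [-1.3, 0.6, 7.0]
grip_width: 0.724
```

>>> {"op": "apply_moves", "data": {"motion": [0,0,-0.2,0,0,0,55,0,0,-0.5,0,0,0,55,0,0,-0.8,0,0,0,55,0,0,-1,0,0,0,55,0,0,-1,0,0,0,55]}}

```text
clock: 22.83
tcp_pos: [0.3826, -0.3105, 0.103]
orientation: [-0.001, 0.992, 0.123, 0.002]
wrist_force: [0.3, -0.1, -2.6]
grip_width: 0.725
```

```bash
python3 plan.py 480 -160 115 -60 657.5 132.5 115 -30
```

```text
t 22.83 tcp [ 382.6 -310.5  103. ] jaw -75.8 tilt 0.27 grip 0.725 F [ 0.3 -0.1 -2.6] j [-0.3   0.15  0.97  2.02 -0.15  1.03 -0.57]
   [1.0, -0.93, -0.09, -0.0, -0.01, -0.55] rows>= 3 -> [ 442. -219.  111.]
   [0.78, -0.4, -0.05, -0.0, 0.0, -0.0] rows>= 2 -> [ 480. -160.  115.]
 --
   [1.0, -0.55, -0.0, -0.0, 0.0, -1.0] rows>= 5 -> [527. -82. 115.]
   [1.0, -0.0, -0.0, -0.0, 0.0, -0.05] rows>= 2 -> [569. -14. 115.]
   [1.0, 0.02, -0.0, -0.0, 0.0, -0.0] rows>= 2 -> [611.  55. 115.]
   [1.0, 0.02, -0.0, -0.0, 0.0, -0.0] rows>= 2 -> [652. 123. 115.]
   [0.13, 0.0, -0.01, -0.0, 0.0, -0.0] rows>= 1 -> [657. 132. 115.]
 --
```

>>> {"op": "apply_moves", "data": {"motion": [0.5,-0.46,-0.05,0,0,-0.3,55,1,-0.93,-0.09,0,0,-0.55,55,1,-0.93,-0.09,0,0,-0.55,55,1,-0.93,-0.09,0,0,-0.55,55,1,-0.93,-0.09,0,0,-0.55,55]}}

```text
clock: 23.25
tcp_pos: [0.4422, -0.2169, 0.1097]
orientation: [-0.001, 0.966, 0.26, 0.002]
wrist_force: [-1.0, -0.4, -3.3]
grip_width: 0.725
```

>>> {"op": "apply_moves", "data": {"motion": [0.4,-0.2,-0.05,0,0,0,55,0.78,-0.4,-0.05,0,0,0,55,0.78,-0.4,-0.05,0,0,0,55,0.78,-0.4,-0.05,0,0,0,55]}}

```text
clock: 23.58
tcp_pos: [0.4801, -0.1571, 0.1131]
orientation: [-0.001, 0.965, 0.261, 0.001]
wrist_force: [-0.9, -0.7, -2.2]
grip_width: 0.721
```

>>> {"op": "apply_moves", "data": {"motion": [0.5,-0.27,0,0,0,-0.3,55,1,-0.55,0,0,0,-0.6,55,1,-0.55,0,0,0,-1,55,1,-0.55,0,0,0,-1,55,1,-0.55,0,0,0,-1,55,1,-0.55,0,0,0,-1,55]}}

```text
clock: 24.08
tcp_pos: [0.526, -0.0808, 0.1127]
orientation: [-0.001, 0.872, 0.489, 0.001]
wrist_force: [-0.4, -0.2, -3.3]
grip_width: 0.727
```

>>> {"op": "apply_moves", "data": {"motion": [0.5,0,0,0,0,-0.05,55,1,0,0,0,0,-0.05,55,1,0,0,0,0,-0.05,55,1,0,0,0,0,-0.05,55]}}

```text
clock: 24.42
tcp_pos: [0.5682, -0.0117, 0.1124]
orientation: [-0.0, 0.867, 0.499, 0.0]
wrist_force: [0.8, -0.8, -2.2]
grip_width: 0.724
```

```bash
python3 wl.py w16 657 132.5 100 -5 12 white; python3 plan.py 657.3 132.5 115 -30
```

```text
n 9815 rect c [640.3  98.5] 168.6 69.3 yaw 149.87476 mean [627.9299  114.50563] circle ((655.8194580078125, 125.32320404052734), 84.3197021484375) z 0.0029052291044389528
t 24.47 tcp [567.5 -13.7 112.5] jaw -30.3 tilt 0.03 grip 0.724 F [-0.6 -0.5 -2.6] j [-0.6   0.29  0.64  1.83 -0.19  1.09 -0.41]
   [1.0, 0.02, -0.01, -0.0, -0.0, -0.01] rows>= 2 -> [609.  55. 113.]
   [1.0, 0.03, -0.02, -0.0, -0.0, -0.0] rows>= 2 -> [651. 123. 115.]
   [0.14, 0.0, -0.0, -0.0, -0.0, -0.0] rows>= 1 -> [657. 132. 115.]
 --
```

View pics/w16.png

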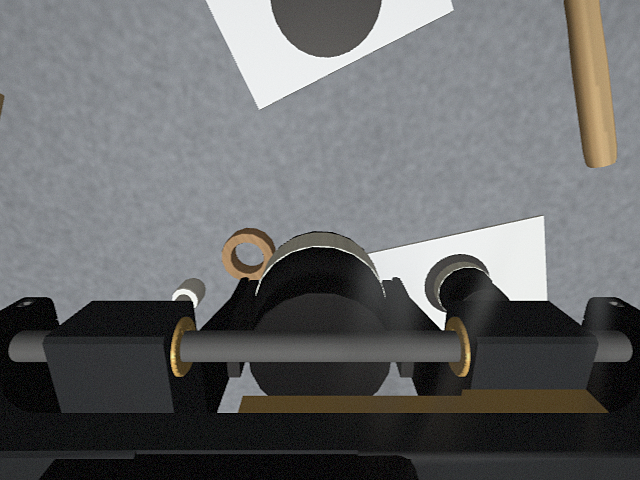

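>>> {"op": "apply_moves", "data": {"motion": [0.5,0.02,0,0,0,0,55,1,0.02,-0.01,0,0,-0.01,55,1,0.02,-0.01,0,0,-0.01,55,1,0.02,-0.01,0,0,-0.01,55]}}

```text
clock: 24.8
tcp_pos: [0.6094, 0.0552, 0.1129]
orientation: [-0.0, 0.866, 0.5, -0.0]
wrist_force: [0.4, -1.7, -3.0]
grip_width: 0.727
```

```bash
cat > disc.py <<'E'
from h import *
s=sense();im=get_image('wrist');save(im,'w17.png')
P=cloud(im,s);d=im['depth']>0;g=im['color'].astype(int)
m=d&(np.hypot(P[...,0]-.657,P[...,1]-.132)<.1)&(P[...,2]<.012)&(P[...,2]>-.01)
q=P[m&(g.min(-1)>180)][:,:2]*1000
a=np.radians(174.5);u=np.array([np.cos(a),np.sin(a)]);v=np.array([-u[1],u[0]])
for w in(u,v): print(np.percentile(q@w,[.3,99.7]), 'centre exp',np.array([657.3,132.5])@w)
q=P[m&(g.sum(-1)<190)][:,:2]*1000
if len(q)>50:
    h=cv2.convexHull(q.astype(np.float32))[:,0]; A=np.c_[2*h,np.ones(len(h))];s_=np.linalg.lstsq(A,(h**2).sum(1),rcond=None)[0]
    print('disc fit',s_[:2],np.sqrt(s_[2]+s_[:2]@s_[:2]),len(q))
E
python3 disc.py; python3 plan.py 657.3 132.5 60 -30
```

```text
[-716.04523013 -565.58154881] centre exp -641.5743589778169
[-239.3800469  -149.31413492] centre exp -194.88940941519436
t 24.85 tcp [608.8  53.  113. ] jaw -30.2 tilt 0.06 grip 0.724 F [ 0.5 -1.7 -1.8] j [-0.65  0.38  0.61  1.72 -0.23  1.12 -0.5 ]
   [1.0, 0.02, 0.57, -0.0, 0.0, -0.01] rows>= 3 -> [650. 121.  67.]
   [0.16, 0.01, 0.09, -0.0, 0.0, 0.0] rows>= 1 -> [657. 132.  60.]
 --
```

View pics/w17.png

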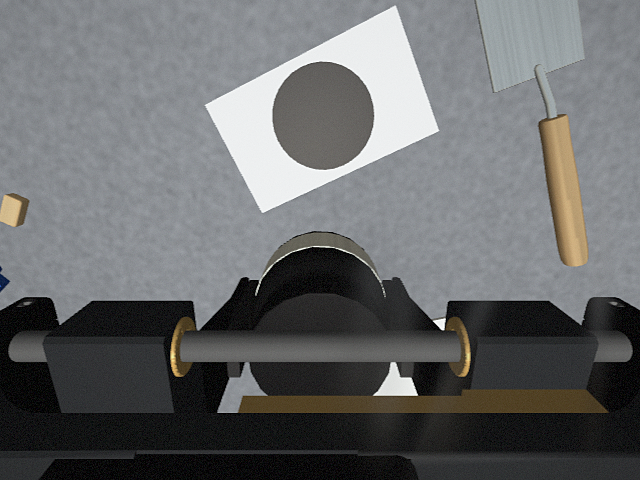

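>>> {"op": "apply_moves", "data": {"motion": [0.5,0.02,0,0,0,0,55,1,0.02,0,0,0,0,55,1,0.02,0.1,0,0,0,55,1,0.02,0.2,0,0,0,55,1,0.02,0.2,0,0,0,55]}}

```text
clock: 25.27
tcp_pos: [0.6491, 0.1184, 0.0951]
orientation: [0.0, 0.868, 0.497, -0.002]
wrist_force: [-0.8, -1.3, -3.0]
grip_width: 0.723
```

```bash
python3 plan.py 657.1 132.2 45 -30
```

```text
t 25.27 tcp [649.1 118.4  95.1] jaw -30.4 tilt 0.27 grip 0.723 F [-0.8 -1.3 -3. ] j [-0.67  0.49  0.57  1.6  -0.28  1.13 -0.57]
   [0.2, 0.0, 0.63, -0.0, 0.01, -0.01] rows>= 2 -> [657. 132.  45.]
 --
```

>>> {"op": "apply_moves", "data": {"motion": [0.2,0,0.15,0,0.01,0,55,0.2,0,0.35,0,0.01,0,55,0.2,0,0.55,0,0.01,0,55,0.2,0,0.63,0,0.01,0,55,0.2,0,0.63,0,0.01,0,55]}}

```text
clock: 25.68
tcp_pos: [0.6555, 0.1295, 0.0433]
orientation: [-0.001, 0.869, 0.496, -0.002]
wrist_force: [0.2, -0.8, -2.9]
grip_width: 0.724
```

```bash
python3 plan.py 657.1 132.2 23.8 -30; sed -i s/w17/w18/ disc.py; python3 disc.py
```

```text
t 25.68 tcp [655.5 129.5  43.3] jaw -30.6 tilt 0.23 grip 0.724 F [ 0.2 -0.8 -2.9] j [-0.66  0.56  0.54  1.62 -0.32  1.05 -0.56]
   [0.04, 0.0, 0.24, -0.01, 0.0, -0.02] rows>= 1 -> [657. 132.  24.]
 --
[-715.85156324 -565.53493458] centre exp -641.5743589778169
[-239.46470237 -150.39470703] centre exp -194.88940941519436
```

View pics/w18.png

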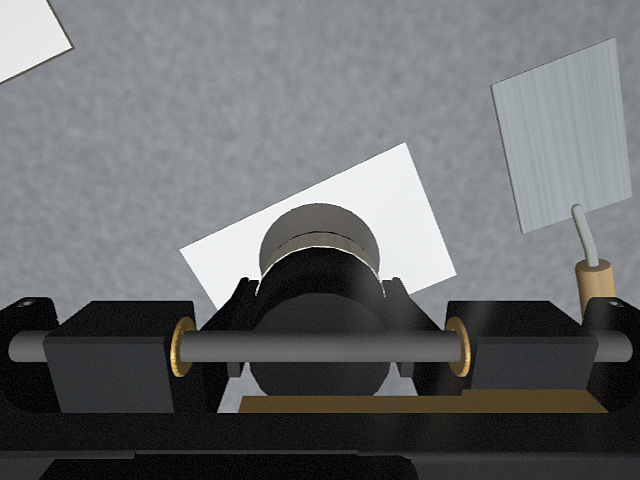

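The jar is centred on the disc (columns 260–380), so I'll lower it gently.

>>> {"op": "apply_moves", "data": {"motion": [0.03,0,0.08,0,0,-0.01,55,0.03,0,0.14,0,0,-0.01,55,0.03,0,0.18,0,0,-0.01,55,0.03,0,0.21,0,0,-0.01,55,0.03,0,0.23,0,0,-0.01,55,0.03,0,0.24,0,0,-0.01,55,0.03,0,0.24,0,0,-0.01,55]}}

```text
clock: 26.32
tcp_pos: [0.6575, 0.1321, 0.0253]
orientation: [-0.001, 0.867, 0.498, -0.001]
wrist_force: [-0.5, -0.5, -2.3]
grip_width: 0.722
```

```bash
python3 plan.py 657.1 132.2 23.6 -30
```

```text
t 26.32 tcp [657.5 132.1  25.3] jaw -30.3 tilt 0.14 grip 0.722 F [-0.5 -0.5 -2.3] j [-0.65  0.59  0.53  1.63 -0.33  1.02 -0.55]
   [-0.0, -0.01, 0.02, -0.0, 0.0, -0.01] rows>= 1 -> [657. 132.  24.]
 --
```

>>> {"op": "apply_moves", "data": {"motion": [0,0,0.01,0,0,0,55,0,0,0.02,0,0,0,55,0,0,0.02,0,0,0,55]}}

```text
clock: 26.57
tcp_pos: [0.6575, 0.1321, 0.0236]
orientation: [-0.001, 0.867, 0.498, -0.001]
wrist_force: [0.3, 0.1, -2.5]
grip_width: 0.724
```

>>> {"op": "apply_moves", "data": {"motion": [0,0,0,0,0,0,76,0,0,0,0,0,0,85,0,0,0,0,0,0,95,0,0,0,0,0,0,100,0,0,0,0,0,0,100]}}

```text
clock: 26.98
tcp_pos: [0.6577, 0.1321, 0.0239]
orientation: [-0.001, 0.867, 0.498, -0.001]
wrist_force: [-0.2, 0.3, 0.5]
grip_width: 0.96
```

>>> {"op": "apply_moves", "data": {"motion": [0,0,-0.3,0,0,0,100,0,0,-0.6,0,0,0,100,0,0,-1,0,0,0,100,0,0,-1,0,0,0,100]}}

```text
clock: 27.32
tcp_pos: [0.6612, 0.1322, 0.1104]
orientation: [0.0, 0.867, 0.498, 0.003]
wrist_force: [1.6, -0.5, 1.5]
grip_width: 0.998
```

>>> {"op": "apply_moves", "data": {"motion": [-0.7,0,-0.6,0,0,0,100,-1,0,-0.8,0,0,0,100,-1,0,-0.8,0,0,0,100,-1,0,-0.8,0,0,0,100]}}

```text
clock: 27.65
tcp_pos: [0.6213, 0.0577, 0.1784]
orientation: [0.002, 0.869, 0.495, 0.006]
wrist_force: [0.3, -0.1, 0.9]
grip_width: 1.003
```

```bash
python3 wl.py w19 657 132.5 50 62 80; python3 plan.py 400 250 200 -30; python3 meas.py 2>/dev/null
python3 - <<'E'
from h import *
for n in['scene','side']: save(get_image(n),n+'19.png')
E
```

```text
n 4607 rect c [656.2 131.1] 55.2 54.9 yaw 150.07901 mean [656.6421 131.7416] circle ((656.3361206054688, 131.12371826171875), 28.092742919921875) z 0.07294820210093995
t 27.7 tcp [621.2  60.5 176.4] jaw -30.5 tilt 0.63 grip 1.001 F [0.8 0.7 0.2] j [-0.66  0.34  0.62  1.63 -0.21  1.23 -0.53]
   [0.18, -1.0, -0.09, 0.01, -0.02, -0.02] rows>= 2 -> [560. 114. 183.]
   [0.19, -1.0, -0.08, 0.0, 0.0, 0.0] rows>= 2 -> [498. 167. 189.]
   [0.19, -1.0, -0.09, 0.0, 0.0, 0.0] rows>= 2 -> [436. 220. 196.]
   [0.1, -0.58, -0.05, 0.0, 0.0, 0.0] rows>= 2 -> [400. 250. 200.]
 --
scene table z 0.0013456951772980452
long all (array([ 416.5, -186.8]), 0.0, 0.0, 0.0) top (array([0., 0.]), 0.0, 0.0, 0.0) ztop nan
  dark mean None
short all (array([0., 0.]), 0.0, 0.0, 0.0) top (array([0., 0.]), 0.0, 0.0, 0.0) ztop nan
  dark mean None
blue1 all (array([302.4, 162. ]), 115.9, 48.9, 12.0) top (array([301.6, 165. ]), 115.6, 42.7, 12.0) ztop 0.0241
  dark mean None
drop (array([450.1,   1.7]), 6.7) bbox [443.9875     -4.8962398] [455.4886     8.448956] 40 0.0392
tape (array([ 4.916e+02, -1.000e-01]), 40.4) bbo
[... 882 characters left out ...]
7, 47.8, 12.2) ztop 0.0238
  dark mean None
drop (array([447. ,   0.6]), 8.2) bbox [440.0189    -5.609445] [454.80927     7.7446632] 30 0.0391
tape (array([491.,   3.]), 39.5) bbox [452.7842   -16.867144] [530.4343    24.283373] 174 0.0173
large_disc outline (array([0., 0.]), 0.0, 0.0, 0.0) mat (array([659.7, 134.2]), 155.3, 95.3, 173.9) mean [nan nan]
small_disc outline (array([0., 0.]), 0.0, 0.0, 0.0) mat (array([ 649. , -108.3]), 152.9, 97.9, 162.5) mean [nan nan]
long_bar outline (array([0., 0.]), 0.0, 0.0, 0.0) mat (array([ 555.8, -362.1]), 154.6, 90.8, 13.3) mean [nan nan]
short_bar outline (array([0., 0.]), 0.0, 0.0, 0.0) mat (array([542.1, 362. ]), 152.2, 100.5, 170.5) mean [nan nan]
```

View pics/w19.png

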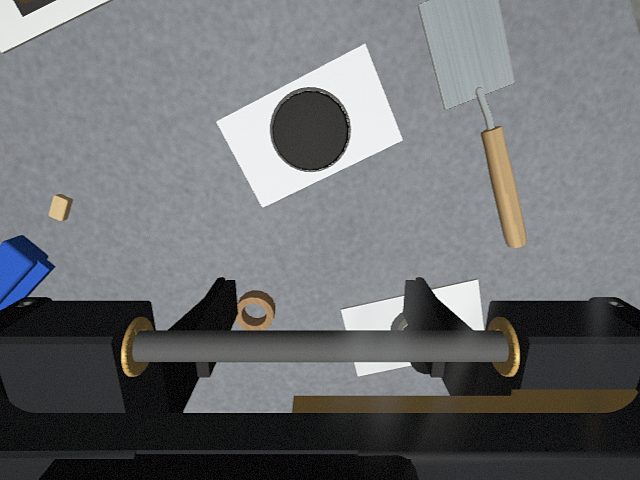

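View pics/side19.png

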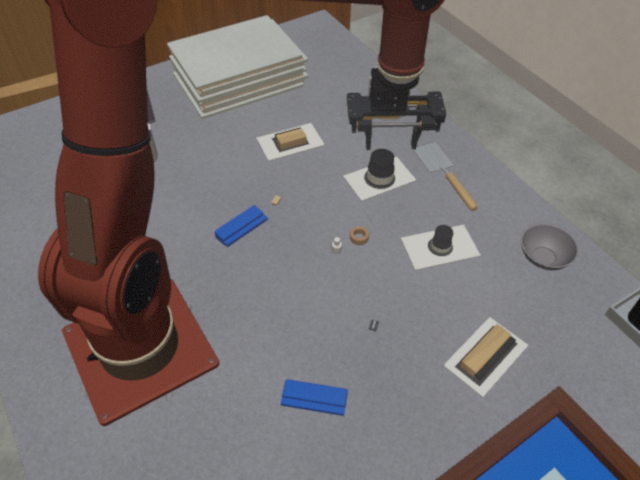

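View pics/scene19.png

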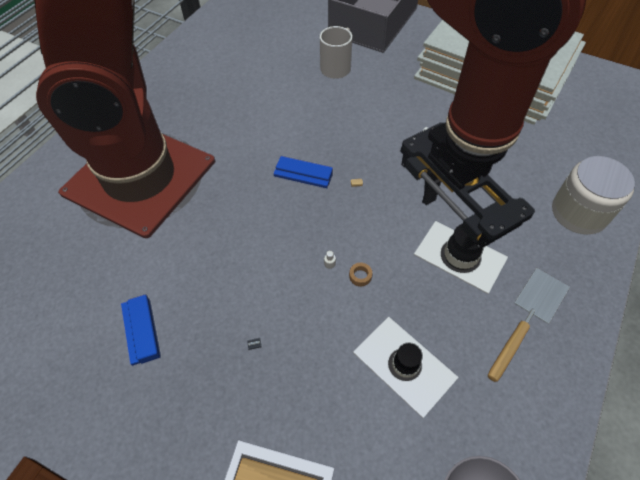

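All four items are inside their outlines. The dropper (330,259), tape (361,274) and blue bars haven't moved, and the gripper is clear.

>>> {"op": "apply_moves", "data": {"motion": [0,0,0,0,0,0,100,0,0,0,0,0,0,100,0,0,0,0,0,0,100]}}

```text
clock: 28.15
tcp_pos: [0.6201, 0.0651, 0.172]
orientation: [-0.0, 0.867, 0.499, 0.002]
wrist_force: [0.4, 0.5, 0.5]
grip_width: 1.002
```

```bash
python3 -c "
from rig import *
print(close_job())"
```

```text
the job is handed in; nothing more can be done
None
```

Both squeegees and both jars are back on their mats, each inside its matching outline. I handed the job in at about 28 s of the 115 s allowed.

- **Placement:** wrist-camera checks after each release put the squeegees within about 1 mm of their mat centres and within 0.5° of the mat direction. The jars are within about 1.5 mm of theirs, standing upright at mat height. The margin inside each outline is 6 mm.
- **Left alone:** in the last pictures the dropper bottle and tape roll were within about 1 mm of where they started. Both blue look-alikes looked unmoved too; I only measured one of them.
- **Disagreements:** the side camera read the mats up to 3 mm away from the other two cameras, so I relied on the scene and wrist cameras. The scene camera sees only part of the long-bar mat, so that mat's position came mainly from the wrist camera.

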